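Lock a moisture tin into the pin-locked specimen slide

ROBOT

A 7-joint arm with a two-finger parallel gripper is mounted at the origin on a cart in front of the work surface, level with it; the furniture and walls round the work are solid. World frame = base frame: x ahead of the robot, y to its left, z up, the work surface at z = 0. Lengths are in m, angles in degrees, forces in N, time in s.
With the tool pointing down it reaches from about 0.4 to 0.925 m from the base axis. Payload 5.6 kg.
Tool frame: the origin (TCP) lies at the very end of the fingers, on their centre line; the grasp point (between the pads) lies 19 mm behind it; y points along the fingers, z is the direction in which the jaws open and shut, and the axes are right-handed (so a half turn about y gives the same grasp; the last joint's range is limited). The gripper opens to 85 mm and grips with 20 to 120 N. Pads are 22 mm wide; open, the fingers measure 114 mm over their backs; the gripper's body (76 mm by 85 mm) begins 54 mm behind the grasp point. The pads swing forward as they close: fully open they stand 13 mm farther back than shut.
Start: joints at [68.812, 26.786, -0.665, 91.828, 0.344, 61.387, -3.226], TCP at [0.209, -0.616, 0.231] pointing down, gripper open.
Joint ranges: [-144.91, 144.91], [-17.63, 115.5], [-89.93, 88.59], [15.96, 139.68], [-74.01, 254.01], [8.47, 105.57], [-167.45, 167.45]. Speed limits (degrees/s): [147.25, 147.25, 180, 180, 180, 180, 180].

INTERFACE

Orientations are given as a 3x3 rotation matrix whose columns are the frame's x, y, z axes.
In Python, from bench import r gives the robot as it stands. The module is installed in compiled form; this text tells all that it offers.
- The arm moves only by the shell command python3 -m handwheel 'ROWS' [FORCE]. ROWS is JSON, a list of rows, each an object of numbers: "claw": the gripper's target within -1 to 1 (shut at 1, half-way at 0, fully open at -1); "dx", "dy", "dz": the shift along the tool's x, y, z in mm; "spin": the turn about the tool's y in units of 6 degrees (1.0 is 6 degrees). In form: [{"claw": .., "dx": .., "dy": .., "dz": .., "spin": ..}, ...]. A call has 1 to 8 rows; each row is the pose to reach, as a shift and turn from the pose commanded when the call began, along the tool's axes at that moment; what a row does not reach only later rows make up. A row lasts 1/12 s, in which the tool goes at most 41.7 mm and 7.16 degrees, less where a joint would pass 70% of its speed; a pose out of reach is approached as far as the arm can. A call with a gripper value outside its range is refused whole. The fingers move at their own pace and stop on an object; FORCE is the grip in N (left out, the last holds). Time passes only in rows, so rows that repeat a pose let the fingers close. It gives the time, the measured TCP pose, the force and the opening at its end, in the units of the state.
- r.sense(): the state, without advancing time (a new reading comes with each control period).
- r.capture(name): name is "scene" or "top" or "wrist"; returns (picture, depth): 384x512x3 uint8, blue, green, red; 384x512 float32, m along the optical axis (not along the pixel's ray), 0 where there is no reading.
- r.get_calibration(name): a dict with "mtx" (3x3 intrinsics, pixels), "rvec" (rotation vector, rad) and "tvec" (3), from world to camera coordinates, as OpenCV has them. Camera axes: x right, y down, z forward; pixel columns grow to the right and rows downward; lengths in m; the calibration is good to about 2 mm. A picture is of the moment at which its call begins: read the wrist's pose just before it. get_calibration takes no time and is no camera call; for the wrist camera it gives the pose at the moment of the call.
- r.close_job(): hands the job in, once; it reports no verdict.
Trained networks look in the newest picture that a camera, given by its name, has taken for a name from the list of things; names that differ only in an ending like _2 or _b are one class to them, and where a whole thing is asked for, a point or a joint stands for the part that bears it (a point fixed in the world has none). Each returns a list of dicts, best first, with "conf" (0 to 1); they miss things now and then, are a little off and sometimes report something else, mostly with a low value. They report only what shows in the picture. A call takes as long as a camera call. They do not tell look-alikes from the thing itself.
- r.look_for(label, camera): "box" ([centre column, centre row, width, height] in pixels, round what is visible of it).
- r.masks_of(label, camera): "mask" (384x512 bool, what is visible of it) and "box" ([centre column, centre row, width, height] in pixels, round what is visible of it).
The state is a dict: "t": time; "qpos": joint angles; "dq": joint speeds; "joint_efforts": joint torques, N m; "ee_pos": TCP position; "tcp_rot": TCP orientation; "wrist_force": force on the tool from outside, world axes, zero at the start; "torque": the same for the moment, N m; "grip_width": finger opening in m.
Only numpy, scipy, OpenCV 4.12 (cv2) and the standard library are available. Lean on these libraries where they do the work, as an engineer would, in place of code of your own. Each camera call takes 0.05 s, during which the arm holds its last target.

TASK

Put the lidded moisture tin away in the specimen slide: pull up the slide's spring pin by its red T-handle, turn it so that it rests in the yellow notches and stays out by itself when you let go, draw the carriage fully out, and set the tin upright in its tray (do not drop it). Push the carriage fully home under the clear hood with the pin still parked, and only then turn the pin back so that it snaps down and locks the carriage. Leave the open tin, the loading cap and everything else where they are.

Things in the scene. Friction and masses are not known exactly. Their poses are not given: they have to be found in the camera images.
- slide_base: blue fixed base of the specimen slide, 245 x 92 x 8 mm, between the two oedometers; it carries hood, collar, carriage and pin. Origin: on the bench, 12.5 mm to -x of the plate's centre. Axes: -x is the way the carriage is drawn out (roughly to the robot), +y the side of the spring pin, z up
- hood (a point): centre of the open mouth (facing the base's -x) of the clear hood over the tray's home place. The hood reaches 100 mm to +x from here, is 92 mm wide outside and 86 mm inside, its top 60 mm and its ceiling 57 mm above the bench. Axes as slide_base
- collar (a point): on the upright axis of the spring pin, at the top of its fixed steel collar, 67.5 mm above the bench; x = -50, y = +70 mm in the base frame. Collar of 41 mm diameter on a blue bracket, with a deep slot along the base's y (locked) and, 75 degrees counter-clockwise from it, two shallow notches with yellow floors (rest). Axes as slide_base
- carriage (a joint): travel of the carriage, m: 0 fully home under the hood (start, locked by the pin), 0.12 fully out at its stop. It slides along the base's -x with about 1.5 N of friction and stays where it is left
- tray_floor (a point): centre of the floor of the square tray on the carriage, 16 mm above the bench, x = +70 mm in the base frame when home and -50 mm when out (then clear of the hood). Inside 66 x 66 mm, rim 10 mm high and 4 mm thick. Axes as slide_base
- carriage_grip (a point): centre of the carriage's black bar handle: round bar of 12 mm diameter, 56 mm long along the base's y, axis 56 mm above the bench, 90 mm to -x of the tray's centre, on two posts 42 mm apart with 34 mm free beneath. Pinch it from above, fingers closing along the base's x. Axes as slide_base
- pin_lift (a joint): how far the spring pin is pulled up, m: 0 down and locked (start), about 0.014 parked in the rest notches, 0.018 or more for its cross bar to clear the collar and turn, stop at 0.028. The spring pulls down with 4.5 N at 0, 9.5 N at the top. It drops to 0 only when turned back to 0 with the carriage within 2 mm of home; above 0.010 the carriage is free
- pin_turn (a joint): angle of the spring pin, rad, growing counter-clockwise seen from above: 0 locked (start), 1.31 (75 degrees) over the rest notches, stops at -0.1 and 1.45. It turns easily, but only while lifted 0.018 or more; the notch sides are upright, so to turn back it must first be lifted about 5 mm out of the notches
- pin_grip (a point): centre of the red T-handle on top of the pin: a bar 42 mm long, 12 mm thick, 18 mm high, 122 mm above the bench when locked (rises with pin_lift), lying along this point's own y axis, which is the base's y when locked and turns with the pin. Pinch it across its 12 mm from above. Clear stem beneath it down to 70 mm above the bench
- tin: the small round aluminium moisture tin with its lid on (the lid stays on), 56 mm diameter at the lid, 53 mm at the body, 32 mm high, 40 to 120 g, upright on the bench right of the robot, between the right oedometer's black lever (60 to 120 mm above the bench) and the cabinet's open drawer (90 mm up): keep a wide gripper clear of both. Origin: centre of its underside, z up
- open_tin: a somewhat larger moisture tin without lid, 61 mm diameter, 34 mm high, soil in it; bystander, leave alone. Origin: centre of its underside
- loading_cap: round steel loading cap with a centre knob, 56 mm diameter, 29 mm high; bystander, leave alone. Origin: centre of its underside
Not all that is in view belongs to the job. Leave any purple look-alike of the tin alone.

How it is judged:
By the outcome, as a careful person would: the job done as asked, in the order asked, and still so for the second after the job is handed in, with the robot touching nothing.
It also fails if it takes over 72 s, if anything falls off the work surface, if the arm or the gripper's body presses on something with over 40 N, if the wrist force passes 120 N, or if a joint passes its speed limit or range.

## Working session

There is one attempt and no reset: what is moved stays moved. The work goes in short steps, Python scripts to look and compute and a shell command to move; the robot and the scene stay as the last step left them, time stands still between calls to the robot, and variables do not carry over. Pictures are saved under pics/ and viewed, and the job is handed in when it is done.

```bash
mkdir -p pics; ls
python3 - <<'E'
from bench import r
import cv2
s=r.sense(); print({k:(s[k]) for k in s})
for n in ["scene","top","wrist"]:
    p,d=r.capture(n); cv2.imwrite(f"pics/{n}0.png",p)
    c=r.get_calibration(n); print(n,c)
E
```

```text
pics
{'t': 0.0, 'qpos': array([68.81253103, 26.83624751, -0.66338512, 91.88249145,  0.34261775,
       61.38644689, -3.226904  ]), 'dq': array([ 0.01581604,  0.0273468 ,  0.05262715, -0.01434172, -0.05354023,
       -0.0220279 , -0.03450648]), 'joint_efforts': array([-2.90701782e-04, -5.32389951e+01,  2.17915565e-02, -2.51304460e+01,
        1.14681985e-02,  7.85346172e-03, -2.60703911e-05]), 'ee_pos': array([ 0.20839562, -0.61508439,  0.23032416]), 'tcp_rot': array([[-9.47114335e-01, -6.89398545e-04,  3.20895561e-01],
       [-3.20896280e-01,  1.66430546e-03, -9.47112880e-01],
       [ 1.18870007e-04, -9.99998377e-01, -1.79751298e-03]]), 'wrist_force': array([-0.73162966,  0.23024301,  0.71806921]), 'torque': array([ 0.01275376, -0.02167662,  0.01456798]), 'grip_width': 0.08492647867254878}
scene {'mtx': array([[372.47129065,   0.        , 250.85962932],
       [  0.        , 372.47129065, 186.40240757],
       [  0.        ,   0.        ,   1.        ]]), 'rvec': array([ 0.97815543, -2.23843786,  1.23295063]), 'tvec': array([0.26127444, 0.32601069, 1.03535138])}
top {'mtx': array([[444.34526987,   0.        , 258.36707783],
       [  0.        , 444.34526987, 194.70745403],
       [  0.        ,   0.        ,   1.        ]]), 'rvec': array([ 2.09639823, -2.15225918,  0.22588535]), 'tvec': array([-0.12564162,  0.55401331,  1.2796011 ])}
wrist {'mtx': array([[281.68975086,   0.        , 253.04553156],
       [  0.        , 281.68975086, 193.78416872],
       [  0.        ,   0.        ,   1.        ]]), 'rvec': array([-2.34744073,  1.68340594,  0.25277531]), 'tvec': array([-0.64896068, -0.03731965,  0.37843555])}
```

View pics/scene0.png

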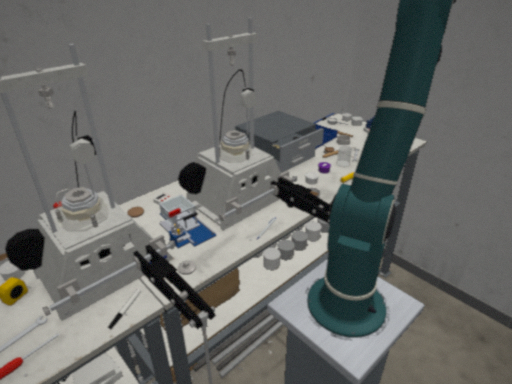

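View pics/top0.png

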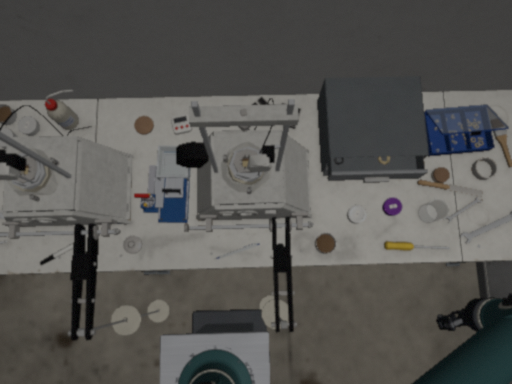

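View pics/wrist0.png

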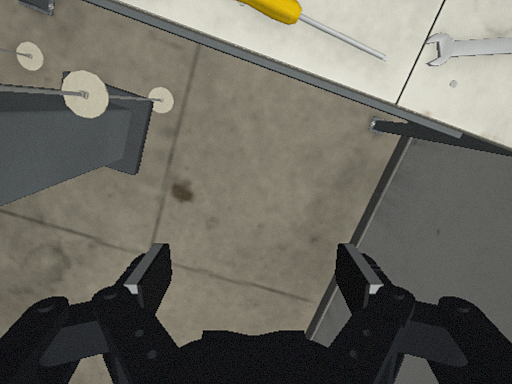

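```bash
cat > h.py <<'E'
from bench import r
import cv2, numpy as np
def cal(n):
    c=r.get_calibration(n); R,_=cv2.Rodrigues(np.array(c["rvec"],float)); return np.array(c["mtx"]),R,np.array(c["tvec"]).ravel()
def proj(P,c):
    K,R,t=c; q=(R@np.atleast_2d(P).T).T+t; q=q@K.T; return q[:,:2]/q[:,2:]
def onz(u,v,z,c):
    K,R,t=c; d=R.T@np.linalg.inv(K)@np.array([u,v,1.]); o=-R.T@t; return o+d*(z-o[2])/d[2]
def pts(d,c):
    K,R,t=c; vv,uu=np.mgrid[0:384,0:512]; z=d
    X=np.stack([(uu-K[0,2])/K[0,0]*z,(vv-K[1,2])/K[1,1]*z,z],-1)
    return (X-t)@R
E
python3 - <<'E'
from h import *
p,d=r.capture("top"); c=cal("top"); np.save("d0.npy",d); W=pts(d,c)
a=cv2.resize(p[130:250,120:230],None,fx=6,fy=6,interpolation=cv2.INTER_CUBIC)[:600,:660]; cv2.imwrite("pics/zs.png",p[140:235,125:225].repeat(6,0).repeat(6,1))
cv2.imwrite("pics/zt.png",cv2.resize(p[180:270,300:430],None,fx=6,fy=6,interpolation=cv2.INTER_CUBIC))
for l in ["tin","open_tin","loading_cap","slide_base","carriage_grip","pin_grip","hood","collar","tray_floor"]:
    for m in r.masks_of(l,"top")[:4]:
        w=W[m["mask"]&(d>0)]
        print(l,round(m["conf"],2),np.round(m["box"],1),np.median(w,0).round(3) if len(w) else None,w.max(0).round(3) if len(w) else None)
E
```

```text
tin 0.68 [357.3 213.8  18.4  19.1] [ 0.488 -0.437  0.031] [ 0.518 -0.411  0.039]
tin 0.64 [393.3 205.7  19.8  21. ] [ 0.509 -0.547  0.031] [ 0.535 -0.523  0.04 ]
open_tin 0.63 [325.3 242.9  19.   23.6] [ 0.404 -0.338  0.021] [ 0.433 -0.308  0.041]
loading_cap 0.53 [132.3 242.6  17.7  18.1] [0.415 0.244 0.013] [0.445 0.275 0.037]
loading_cap 0.24 [167.2 186.   33.5  38.6] [0.592 0.159 0.018] [0.66  0.208 0.069]
slide_base 0.69 [162.6 181.4  58.   77.7] [0.578 0.138 0.018] [0.713 0.228 0.145]
slide_base 0.65 [133.6 242.6  18.4  20.7] [0.416 0.244 0.013] [0.448 0.277 0.037]
carriage_grip 0.56 [165.1 185.7  39.1  38.8] [0.592 0.157 0.018] [0.66  0.205 0.069]
pin_grip 0.61 [142.3 198.2  15.3   2.7] [0.543 0.193 0.13 ] [0.56  0.228 0.136]
hood 0.75 [161.4 184.5  54.6  80.4] [0.579 0.137 0.018] [0.713 0.217 0.136]
collar 0.92 [161.2 184.7  55.   79.2] [0.578 0.137 0.018] [0.712 0.228 0.153]
collar 0.71 [166.8 188.   39.5  45.2] [0.592 0.157 0.018] [0.66  0.205 0.069]
tray_floor 0.82 [167.9 186.4  33.5  39.6] [0.592 0.157 0.017] [0.661 0.2   0.069]
tray_floor 0.61 [325.4 242.8  19.7  19.5] [ 0.403 -0.338  0.021] [ 0.433 -0.308  0.041]
```

View pics/zs.png

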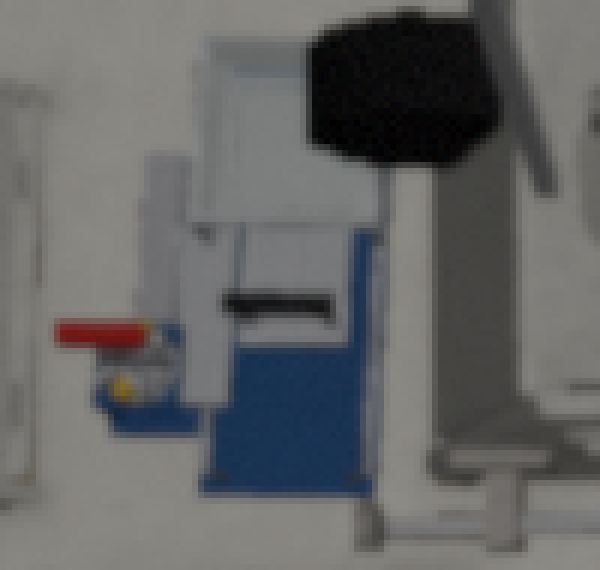

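View pics/zt.png

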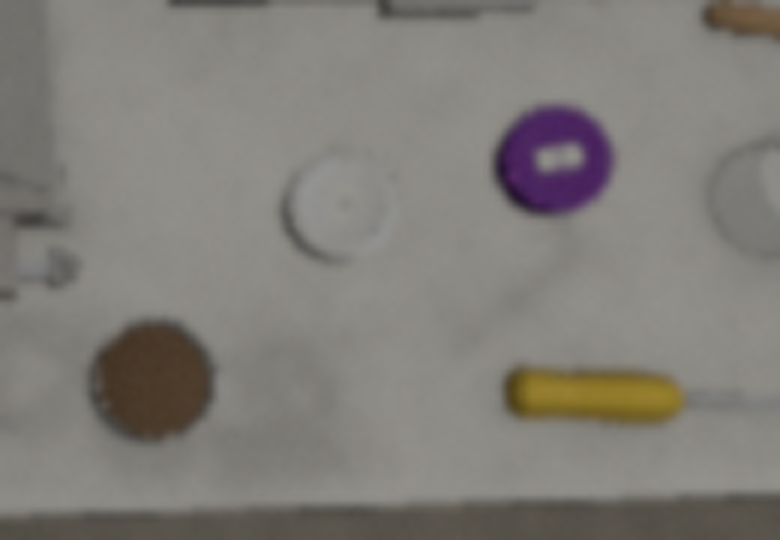

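Run:
```python
from h import *
from scipy.optimize import least_squares
p,_=r.capture("top"); c=cal("top"); hsv=cv2.cvtColor(p,cv2.COLOR_BGR2HSV)
def cen(m): 
    v,u=np.nonzero(m); return u.mean(),v.mean(),len(u)
roi=np.zeros((384,512),bool); roi[140:235,125:200]=1
red=roi&((hsv[...,0]<8)|(hsv[...,0]>172))&(hsv[...,1]>140)&(hsv[...,2]>70)
print(cen(red))
blk=np.zeros_like(roi); blk[187:194,161:182]=p[187:194,161:182].max(2)<60
print(cen(blk))
f=lambda b:(125+b[0]/6-.5,140+b[1]/6-.5)
obs=[cen(red)[:2],cen(blk)[:2],f((202,492)),f((371,490)),f((383,225)),f((385,235))]
mod=[(-.05,.07,.131),(-.02,0,.062),(-.11,.046,.008),(-.11,-.046,.008),(.02,-.046,.06)]
def P(x):
    R=np.array([[np.cos(x[2]),-np.sin(x[2])],[np.sin(x[2]),np.cos(x[2])]])
    m=np.array(mod); return np.c_[m[:,:2]@R.T+x[:2],m[:,2]]
o=np.array(obs[:len(mod)])
s=least_squares(lambda x:(proj(P(x),c)-o).ravel(),[.6,.14,0],loss='soft_l1')
print(s.x,np.degrees(s.x[2])); print((proj(P(s.x),c)-o).round(2)); print(P(s.x).round(3))
# tin
m=roi*False
for l in [0]:
  print("tin",onz(357.0,213.8,.032,c))
  u0=f  # from zoom zt: centre (340,207)/6+ (300,180)
  print(onz(300+340/6-.5,180+207/6-.5,.032,c), 'px/mm',)
```

```text
(np.float64(141.72916666666666), np.float64(195.3125), 48)
(np.float64(169.96), np.float64(190.4), 50)
[ 0.59098664  0.11960575 -0.03958306] -2.2679421942860567
[[-0.44 -0.62]
 [ 1.12 -0.69]
 [-0.41  0.34]
 [ 1.45  1.08]
 [-1.16  0.08]]
[[0.544 0.192 0.131]
 [0.571 0.12  0.062]
 [0.483 0.17  0.008]
 [0.479 0.078 0.008]
 [0.609 0.073 0.06 ]]
tin [ 0.48851285 -0.43885461  0.032     ]
[ 0.48796389 -0.4362704   0.032     ] px/mm
```

Run:
```python
from h import *
c=cal("top"); d=np.load("d0.npy"); W=pts(d,c); np.set_printoptions(linewidth=220)
H=(W[...,2]*1000).round().astype(int)
print("cols",list(range(116,220,4)))
for v in range(140,250,5): print(v,H[v,116:220:4], W[v,140,0].round(2), W[v,128,:2].round(3))
print(W[...,1][180,116:220:4].round(2))
print(W[186:200,128:160:2,2].round(2))
```

```text
cols [116, 120, 124, 128, 132, 136, 140, 144, 148, 152, 156, 160, 164, 168, 172, 176, 180, 184, 188, 192, 196, 200, 204, 208, 212, 216]
140 [   0    3   -1    5   -1    4   -3    5    1    3   -1   -4    2   -3    4    1    0    1   -1    3    0    2  478  477  193 1365] 0.75 [0.749 0.269]
145 [  1  -3   0   3   4  -1   0  -4   2   0   7  58  62  57  61   0 181 187 192 195 194 194 189 449 193 205] 0.73 [0.733 0.27 ]
150 [ 72   4   0   1   3  -4   0  -3   2   2  -5  60  62  57  60 155 181 186 193 197 198 190 183 412 381 211] 0.72 [0.717 0.27 ]
155 [ 72  59  39  25   9   1  -4  -2   2  -1   2  59  60  60  63 155 178 191 194 194 197 191 189 372 369 208] 0.7 [0.693 0.262]
160 [ 67  59  42  17  -2   1   2  -5   0   4   5  59  57  60  55 148 179 176 176 171 176 174 175 172 327 211] 0.68 [0.679 0.264]
165 [ 71  60  46  12   0  -1   0   2  -2  21  17  64  61  64  62  56 121 124 125 122 121 118 133 168 283 270] 0.67 [0.664 0.265]
170 [ 68  56  41  19   5   3   0   1   2  22  15  63  61  60  56  59  59  58  42   2   9  88 130 171 194 231] 0.65 [0.646 0.262]
175 [ 68  56  39  14   0   0   1   0
[... 2690 characters left out ...]
 0.01]
 [ 0.02  0.02  0.    0.13  0.13  0.14  0.14  0.13  0.13  0.13  0.07  0.02  0.02  0.02  0.02  0.01]
 [ 0.01  0.02  0.    0.13  0.13  0.13  0.13  0.14  0.13  0.13  0.13  0.06  0.04  0.05  0.01  0.02]
 [ 0.02  0.01  0.01  0.13  0.13  1.36  0.13  0.13  0.13  0.13  0.14  0.05  0.06  0.04  0.02  0.01]
 [ 0.02  0.01  0.    0.13  0.13  0.13  0.13  0.13  0.14  0.13  0.13  0.06  0.07  0.05  0.01  0.01]
 [ 0.01  0.01 -0.    0.    0.12  0.13  0.12  0.12  0.13  0.13  0.13  0.07  0.06  0.04  0.02  0.02]
 [ 0.01  0.02 -0.01  0.    0.    0.01 -0.    0.11  0.11  0.08  0.04  0.05  0.05  0.05  0.02  0.01]
 [ 0.01  0.01  0.   -0.   -0.    0.   -0.    0.06  0.05  0.08  0.05  0.05  0.06  0.05  0.01  0.01]]
```

```bash
cat >> h.py <<'E'
def plan(x,y,z,yaw=None):
    s=r.sense(); R=s["tcp_rot"]; D=np.array([x,y,z])-s["ee_pos"]; k=R.T@D*1000
    zz=R[:,2]; cur=np.degrees(np.arctan2(zz[1],zz[0]))
    sp=0 if yaw is None else -((yaw-cur+180)%360-180)/6
    print("t",round(s["t"],2),"pos",s["ee_pos"].round(4),"yaw",cur.round(1),"q",s["qpos"].round(0),"F",s["wrist_force"].round(1),"w",round(s["grip_width"],4))
    print("dx %.1f dy %.1f dz %.1f spin %.2f  rows>=%.1f"%(*k,sp,max(np.linalg.norm(k)/41.7,abs(sp)*6/7.16)))
E
python3 -c "
from h import *
plan(.42,-.1,.27,-40)"
```

```text
t 0.7 pos [ 0.2086 -0.6156  0.2313] yaw -71.3 q [69. 27. -1. 92.  0. 61. -3.] F [-0.7 -0.2 -0.1] w 0.0854
dx -365.7 dy -38.7 dz -420.5 spin -5.21  rows>=13.4
```

```bash
python3 -m handwheel '[{"claw":-1,"dx":-366,"dy":-39,"dz":-420,"spin":-5.2},{"claw":-1,"dx":-366,"dy":-39,"dz":-420,"spin":-5.2},{"claw":-1,"dx":-366,"dy":-39,"dz":-420,"spin":-5.2},{"claw":-1,"dx":-366,"dy":-39,"dz":-420,"spin":-5.2},{"claw":-1,"dx":-366,"dy":-39,"dz":-420,"spin":-5.2},{"claw":-1,"dx":-366,"dy":-39,"dz":-420,"spin":-5.2},{"claw":-1,"dx":-366,"dy":-39,"dz":-420,"spin":-5.2},{"claw":-1,"dx":-366,"dy":-39,"dz":-420,"spin":-5.2}]'; python3 -c "
from h import *
plan(.42,-.0,.27,-20)"
```

```text
t: 1.37
ee_pos: [0.3354, -0.3063, 0.255]
tcp_rot: [[-0.644, 0.0, 0.765], [-0.765, -0.001, -0.644], [0.0, -1.0, 0.001]]
wrist_force: [1.0, -0.4, 0.0]
grip_width: 0.0854
t 1.37 pos [ 0.3354 -0.3063  0.255 ] yaw -40.1 q [ 54.   7. -17. 116.   2.  57.  -4.] F [ 1.  -0.4  0. ] w 0.0854
dx -288.8 dy -15.2 dz -132.6 spin -3.35  rows>=7.6
```

```bash
python3 -m handwheel '[{"claw":-1,"dx":-289,"dy":-15,"dz":-133,"spin":-3.4},{"claw":-1,"dx":-289,"dy":-15,"dz":-133,"spin":-3.4},{"claw":-1,"dx":-289,"dy":-15,"dz":-133,"spin":-3.4},{"claw":-1,"dx":-289,"dy":-15,"dz":-133,"spin":-3.4},{"claw":-1,"dx":-289,"dy":-15,"dz":-133,"spin":-3.4},{"claw":-1,"dx":-289,"dy":-15,"dz":-133,"spin":-3.4},{"claw":-1,"dx":-289,"dy":-15,"dz":-133,"spin":-3.4},{"claw":-1,"dx":-289,"dy":-15,"dz":-133,"spin":-3.4}]'; python3 -c "
from h import *
plan(.49,.17,.25,-2.3)"
```

```text
t: 2.03
ee_pos: [0.42, 0.0027, 0.2704]
tcp_rot: [[-0.333, 0.002, 0.943], [-0.943, 0.0, -0.333], [-0.001, -1.0, 0.002]]
wrist_force: [0.3, -0.1, 0.5]
grip_width: 0.0854
t 2.03 pos [0.42   0.0027 0.2704] yaw -19.5 q [ 32.   4. -38. 118.   3.  59. -27.] F [ 0.3 -0.1  0.5] w 0.0854
dx -181.0 dy 20.6 dz 10.2 spin -2.86  rows>=4.4
```

```bash
python3 -m handwheel '[{"claw":-1,"dx":-181,"dy":20,"dz":10,"spin":-2.9},{"claw":-1,"dx":-181,"dy":20,"dz":10,"spin":-2.9},{"claw":-1,"dx":-181,"dy":20,"dz":10,"spin":-2.9},{"claw":-1,"dx":-181,"dy":20,"dz":10,"spin":-2.9},{"claw":-1,"dx":-181,"dy":20,"dz":10,"spin":-2.9},{"claw":-1,"dx":-181,"dy":20,"dz":10,"spin":-2.9}]'
python3 - <<'E'
from h import *
plan(.544,.192,.25,-2.3)
p,d=r.capture("wrist"); cv2.imwrite("pics/w1.png",p); np.save("w1d.npy",d)
K,R,t=cal("wrist"); np.savez("w1c.npz",K=K,R=R,t=t); print(-R.T@t)
E
```

```text
t: 2.53
ee_pos: [0.4899, 0.1704, 0.2492]
tcp_rot: [[-0.034, -0.001, 0.999], [-0.999, 0.003, -0.034], [-0.003, -1.0, -0.001]]
wrist_force: [-0.3, 0.4, 0.1]
grip_width: 0.0855
t 2.53 pos [0.4899 0.1704 0.2492] yaw -1.9 q [ 13.  19. -43. 107.  15.  60. -38.] F [-0.3  0.4  0.1] w 0.0855
dx -23.4 dy -0.8 dz 53.3 spin 0.06  rows>=1.4
[0.49229829 0.24346788 0.3913649 ]
```

View pics/w1.png

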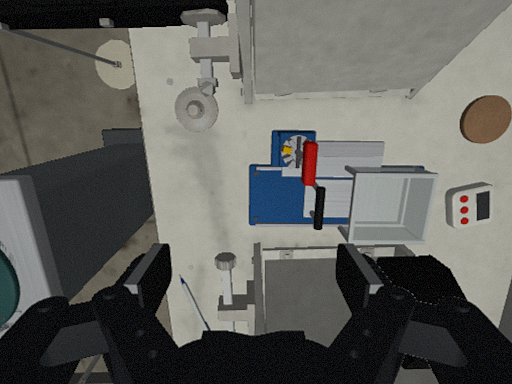

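Run:
```python
from h import *
p=cv2.imread("pics/w1.png"); cv2.imwrite("pics/w1z.png",cv2.resize(p[120:255,240:440],None,fx=4,fy=4,interpolation=cv2.INTER_CUBIC))
hsv=cv2.cvtColor(p,cv2.COLOR_BGR2HSV)
red=((hsv[...,0]<8)|(hsv[...,0]>172))&(hsv[...,1]>140)&(hsv[...,2]>60); red[:,340:]=0
print(cv2.minAreaRect(np.argwhere(red)[:,::-1].astype(np.float32)), [x.mean() for x in np.nonzero(red)])
```

```text
((309.1368713378906, 163.03538513183594), (14.033915519714355, 44.3205451965332), 3.1798300743103027) [np.float64(162.64236111111111), np.float64(309.2361111111111)]
```

View pics/w1z.png

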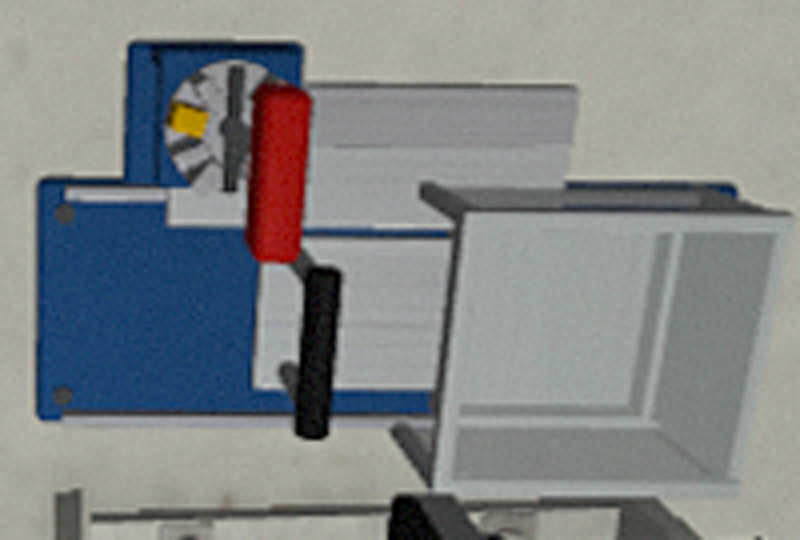

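```bash
cat > fit.py <<'E'
from h import *
from scipy.optimize import least_squares
def fit(c,obs,mod,w=None):
    o=np.array(obs); m=np.array(mod)
    def P(x):
        R=np.array([[np.cos(x[2]),-np.sin(x[2])],[np.sin(x[2]),np.cos(x[2])]])
        return np.c_[m[:,:2]@R.T+x[:2],m[:,2]]
    s=least_squares(lambda x:(proj(P(x),c)-o).ravel(),[.59,.12,-.04],loss='soft_l1')
    print(s.x.round(4),np.degrees(s.x[2]).round(2)); print((proj(P(s.x),c)-o).round(1).tolist()); return s.x,P
E
python3 - <<'E'
from fit import *
f=np.load("w1c.npz"); c=(f["K"],f["R"],f["t"])
z=lambda a,b:(240+a/4-.375,120+b/4-.375)
obs=[z(38,180),z(38,420),z(323,270),z(312,438),z(463,212),z(433,490),z(790,213),z(737,492),(309.2,163.0)]
mod=[(-.11,.046,.008),(-.11,-.046,.008),(-.02,.028,.056),(-.02,-.028,.056),(.02,.046,.06),(.02,-.046,.06),(.12,.046,.06),(.12,-.046,.06),(-.05,.07,.125)]
x,P=fit(c,obs,mod)
print(P(x).round(4))
print("red",onz(309.2,163.0,.125,c))
E
```

```text
[ 0.5912  0.118  -0.0402] -2.3
[[-0.8, -0.4], [-0.8, 1.1], [0.1, -0.7], [-0.3, -1.0], [0.2, 0.4], [-0.1, 0.1], [1.5, 0.5], [0.7, -0.2], [-0.2, 0.4]]
[[0.4831 0.1683 0.008 ]
 [0.4794 0.0764 0.008 ]
 [0.5723 0.1467 0.056 ]
 [0.57   0.0908 0.056 ]
 [0.613  0.1631 0.06  ]
 [0.6093 0.0712 0.06  ]
 [0.7129 0.1591 0.06  ]
 [0.7092 0.0672 0.06  ]
 [0.544  0.1899 0.125 ]]
red [0.54421453 0.19032788 0.125     ]
```

```bash
python3 -c "
from h import *
plan(.544,.190,.103,-2.3)"
```

```text
t 2.58 pos [0.4895 0.1677 0.2491] yaw -2.1 q [ 14.  19. -43. 107.  15.  60. -38.] F [-0.1 -0.2 -0.5] w 0.0851
dx -24.1 dy 146.1 dz 53.8 spin 0.04  rows>=3.8
```

```bash
python3 -m handwheel '[{"claw":-0.2,"dx":-22,"dy":40,"dz":54,"spin":0},{"claw":-0.2,"dx":-22,"dy":70,"dz":54,"spin":0},{"claw":-0.2,"dx":-22,"dy":100,"dz":54,"spin":0},{"claw":-0.2,"dx":-22,"dy":125,"dz":54,"spin":0},{"claw":-0.2,"dx":-22,"dy":125,"dz":54,"spin":0}]'
python3 - <<'E'
from h import *
plan(.544,.190,.103,-2.3)
for i in range(1):
    p,d=r.capture("wrist"); cv2.imwrite("pics/w2.png",p)
plan(.544,.190,.103,-2.3)
E
```

```text
t: 3.0
ee_pos: [0.5414, 0.1818, 0.1193]
tcp_rot: [[-0.042, -0.01, 0.999], [-0.999, -0.004, -0.042], [0.005, -1.0, -0.009]]
wrist_force: [-1.5, -0.9, 0.2]
grip_width: 0.0515
t 3.0 pos [0.5414 0.1818 0.1193] yaw -2.4 q [  6.  33. -37. 106.  25.  50. -45.] F [-1.5 -0.9  0.2] w 0.0515
dx -8.4 dy 16.2 dz 2.4 spin -0.02  rows>=0.4
t 3.05 pos [0.5429 0.183  0.1224] yaw -2.4 q [  6.  33. -37. 106.  25.  50. -45.] F [ 0.4 -1.  -0.1] w 0.051
dx -7.1 dy 19.4 dz 0.9 spin -0.01  rows>=0.5
```

View pics/w2.png

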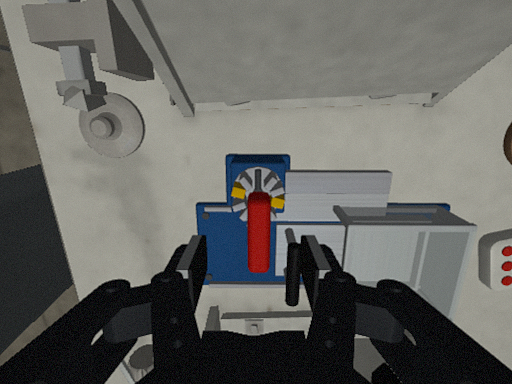

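Run:
```python
from h import *
s=r.sense(); print(s["ee_pos"],s["dq"].round(2))
p,d=r.capture("wrist"); c=cal("wrist")
hsv=cv2.cvtColor(p,cv2.COLOR_BGR2HSV)
red=((hsv[...,0]<8)|(hsv[...,0]>172))&(hsv[...,1]>140)&(hsv[...,2]>60); red[:,340:]=0
v,u=np.nonzero(red); print(u.mean(),v.mean(),u.min(),u.max(),v.min(),v.max())
print("bottom end top face",onz(259,272,.131,c),"top",onz(260,194,.131,c), onz(u.mean(),v.mean(),.127,c))
plan(.544,.190,.103,-2.3)
```

```text
[0.54286724 0.18304235 0.12242698] [ 0.56 -3.55 -2.61 -3.06 -0.68  0.61  0.27]
255.58459672528807 231.6737416616131 245 267 192 270
bottom end top face [0.54724655 0.17279266 0.131     ] top [0.54933129 0.21789198 0.131     ] [0.54626467 0.19534803 0.127     ]
t 3.1 pos [0.5443 0.1842 0.1248] yaw -2.4 q [  6.  33. -37. 106.  25.  50. -45.] F [1.  0.4 1.4] w 0.0511
dx -5.8 dy 21.8 dz -0.6 spin -0.01  rows>=0.5
```

```bash
python3 -m handwheel '[{"claw":0,"dx":-6,"dy":8,"dz":0,"spin":0},{"claw":0,"dx":-6,"dy":18,"dz":0,"spin":0},{"claw":0,"dx":-6,"dy":18,"dz":0,"spin":0}]'
python3 - <<'E'
from h import *
p,d=r.capture("wrist"); c=cal("wrist"); cv2.imwrite("pics/w3.png",p)
hsv=cv2.cvtColor(p,cv2.COLOR_BGR2HSV)
red=((hsv[...,0]<8)|(hsv[...,0]>172))&(hsv[...,1]>140)&(hsv[...,2]>60); red[:,340:]=0
v,u=np.nonzero(red); print(u.mean(),v.mean(),u.min(),u.max(),v.min(),v.max())
print("lo",onz(256,v.max()+.5,.131,c),"hi",onz(256,v.min(),.131,c))
plan(.5455,.192,.103,-2.3)
E
```

```text
t: 3.35
ee_pos: [0.5446, 0.1915, 0.1065]
tcp_rot: [[-0.039, 0.0, 0.999], [-0.999, -0.0, -0.039], [0.0, -1.0, 0.0]]
wrist_force: [-1.0, -1.7, -1.0]
grip_width: 0.0428
253.19148936170214 260.2917933130699 241 265 218 303
lo [0.54545069 0.17368192 0.131     ] hi [0.54712908 0.21945364 0.131     ]
t 3.4 pos [0.5447 0.1914 0.1067] yaw -2.3 q [  5.  34. -36. 106.  27.  48. -47.] F [-0.6 -0.6 -0.4] w 0.0425
dx -0.6 dy 3.7 dz 0.8 spin 0.01  rows>=0.1
```

View pics/w3.png

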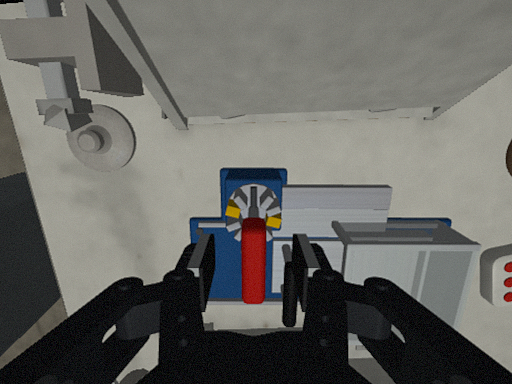

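```bash
python3 -m handwheel '[{"claw":1,"dx":-1,"dy":3,"dz":0,"spin":0},{"claw":1,"dx":-1,"dy":3,"dz":0,"spin":0},{"claw":1,"dx":-1,"dy":3,"dz":0,"spin":0},{"claw":1,"dx":-1,"dy":3,"dz":0,"spin":0},{"claw":1,"dx":-1,"dy":3,"dz":0,"spin":0},{"claw":1,"dx":-1,"dy":3,"dz":0,"spin":0}]' 60
```

```text
t: 3.9
ee_pos: [0.5449, 0.1927, 0.1039]
tcp_rot: [[-0.04, 0.0, 0.999], [-0.999, -0.0, -0.04], [0.0, -1.0, 0.0]]
wrist_force: [-0.8, -0.3, 2.4]
grip_width: 0.0111
```

```bash
python3 -m handwheel '[{"claw":1,"dx":0,"dy":-8,"dz":0,"spin":0},{"claw":1,"dx":0,"dy":-16,"dz":0,"spin":0},{"claw":1,"dx":0,"dy":-23,"dz":0,"spin":0},{"claw":1,"dx":0,"dy":-23,"dz":0,"spin":0}]'
```

```text
t: 4.23
ee_pos: [0.5447, 0.1925, 0.1273]
tcp_rot: [[-0.04, -0.0, 0.999], [-0.999, -0.0, -0.04], [0.0, -1.0, -0.0]]
wrist_force: [1.3, 1.4, -9.3]
grip_width: 0.011
```

```bash
python3 -m handwheel '[{"claw":1,"dx":0,"dy":0,"dz":0,"spin":-1},{"claw":1,"dx":0,"dy":0,"dz":0,"spin":-2},{"claw":1,"dx":0,"dy":0,"dz":0,"spin":-3},{"claw":1,"dx":0,"dy":0,"dz":0,"spin":-4},{"claw":1,"dx":0,"dy":0,"dz":0,"spin":-5},{"claw":1,"dx":0,"dy":0,"dz":0,"spin":-6},{"claw":1,"dx":0,"dy":0,"dz":0,"spin":-7},{"claw":1,"dx":0,"dy":0,"dz":0,"spin":-7}]'; python3 -c "
from h import *
plan(.545,.192,.127,72.7)"
```

```text
t: 4.9
ee_pos: [0.5445, 0.1924, 0.1258]
tcp_rot: [[0.641, -0.001, 0.768], [-0.768, 0.001, 0.641], [-0.001, -1.0, -0.001]]
wrist_force: [1.2, 2.3, -9.2]
grip_width: 0.0112
t 4.9 pos [0.5445 0.1924 0.1258] yaw 39.9 q [ 12.  37. -47. 105.  33.  53. -10.] F [ 1.2  2.3 -9.2] w 0.0112
dx 0.6 dy -1.2 dz 0.2 spin -5.47  rows>=4.6
```

```bash
python3 -m handwheel '[{"claw":1,"dx":0,"dy":0,"dz":0,"spin":-1},{"claw":1,"dx":0,"dy":0,"dz":0,"spin":-2},{"claw":1,"dx":0,"dy":0,"dz":0,"spin":-3},{"claw":1,"dx":0,"dy":0,"dz":0,"spin":-4},{"claw":1,"dx":0,"dy":0,"dz":0,"spin":-5},{"claw":1,"dx":0,"dy":0,"dz":0,"spin":-5.5},{"claw":1,"dx":0,"dy":0,"dz":0,"spin":-5.5}]'
python3 - <<'E'
from h import *
plan(.545,.192,.118,72.7)
p,d=r.capture("wrist");cv2.imwrite("pics/w4.png",p)
E
```

```text
t: 5.48
ee_pos: [0.5444, 0.1923, 0.1259]
tcp_rot: [[0.954, -0.001, 0.299], [-0.299, 0.0, 0.954], [-0.001, -1.0, -0.0]]
wrist_force: [0.7, 1.2, -9.1]
grip_width: 0.011
t 5.48 pos [0.5444 0.1923 0.1259] yaw 72.6 q [ 16.  40. -54. 104.  39.  56.  19.] F [ 0.7  1.2 -9.1] w 0.011
dx 0.6 dy 7.9 dz -0.1 spin -0.01  rows>=0.2
```

View pics/w4.png

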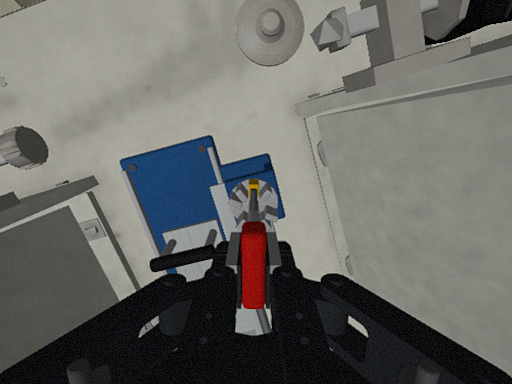

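```bash
python3 -m handwheel '[{"claw":1,"dx":0,"dy":4,"dz":0,"spin":0},{"claw":1,"dx":0,"dy":7,"dz":0,"spin":0},{"claw":1,"dx":0,"dy":9,"dz":0,"spin":0},{"claw":1,"dx":0,"dy":9,"dz":0,"spin":0}]'
```

```text
t: 5.87
ee_pos: [0.5447, 0.1925, 0.1178]
tcp_rot: [[0.955, -0.0, 0.298], [-0.298, -0.001, 0.955], [0.0, -1.0, -0.001]]
wrist_force: [-1.0, 0.3, -3.9]
grip_width: 0.0111
```

```bash
python3 -m handwheel '[{"claw":1,"dx":0,"dy":1,"dz":0,"spin":0},{"claw":0,"dx":0,"dy":1,"dz":0,"spin":0},{"claw":0,"dx":0,"dy":1,"dz":0,"spin":0},{"claw":0,"dx":0,"dy":1,"dz":0,"spin":0}]';python3 -m handwheel '[{"claw":0,"dx":0,"dy":-20,"dz":0,"spin":0},{"claw":0,"dx":0,"dy":-55,"dz":0,"spin":0},{"claw":0,"dx":0,"dy":-80,"dz":0,"spin":0},{"claw":0,"dx":0,"dy":-80,"dz":0,"spin":0}]'
python3 - <<'E'
from h import *
plan(.5702,.1189,.15,-2.3)
p,d=r.capture("wrist");cv2.imwrite("pics/w5.png",p)
E
```

```text
t: 6.2
ee_pos: [0.5457, 0.1927, 0.1172]
tcp_rot: [[0.955, 0.002, 0.297], [-0.297, 0.0, 0.955], [0.002, -1.0, 0.001]]
wrist_force: [-0.1, 0.2, -0.1]
grip_width: 0.0425
t: 6.53
ee_pos: [0.5477, 0.1946, 0.202]
tcp_rot: [[0.955, 0.009, 0.297], [-0.297, 0.003, 0.955], [0.007, -1.0, 0.006]]
wrist_force: [0.5, 0.5, -0.8]
grip_width: 0.0425
t 6.53 pos [0.5477 0.1946 0.202 ] yaw 72.7 q [ 19.  35. -58. 101.  34.  63.  22.] F [ 0.5  0.5 -0.8] w 0.0425
dx 43.6 dy 52.0 dz -65.9 spin 12.50  rows>=10.5
```

View pics/w5.png

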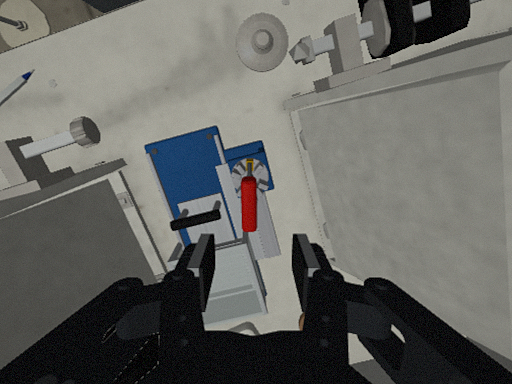

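```bash
python3 -m handwheel '[{"claw":0,"dx":10,"dy":0,"dz":-16,"spin":1.2},{"claw":0,"dx":20,"dy":0,"dz":-30,"spin":2.4},{"claw":0,"dx":30,"dy":0,"dz":-45,"spin":3.6},{"claw":0,"dx":44,"dy":0,"dz":-66,"spin":4.8},{"claw":0,"dx":44,"dy":0,"dz":-66,"spin":6},{"claw":0,"dx":44,"dy":0,"dz":-66,"spin":7.2},{"claw":0,"dx":44,"dy":20,"dz":-66,"spin":8.4},{"claw":0,"dx":44,"dy":40,"dz":-66,"spin":9.6}]'
python3 - <<'E'
from h import *
plan(.5702,.1189,.14,-2.3)
E
```

```text
t: 7.25
ee_pos: [0.568, 0.116, 0.1563]
tcp_rot: [[0.259, 0.002, 0.966], [-0.966, -0.0, 0.259], [0.001, -1.0, 0.002]]
wrist_force: [-0.4, -0.6, 0.8]
grip_width: 0.0425
t 7.25 pos [0.568  0.116  0.1563] yaw 15.0 q [ 18.  33. -43. 104.  27.  55. -22.] F [-0.4 -0.6  0.8] w 0.0425
dx -2.2 dy 16.3 dz 2.8 spin 2.89  rows>=2.4
```

```bash
python3 -m handwheel '[{"claw":0,"dx":-2,"dy":10,"dz":2,"spin":1.2},{"claw":0,"dx":-2,"dy":30,"dz":2,"spin":2.4},{"claw":0,"dx":-2,"dy":40,"dz":2,"spin":2.9},{"claw":0,"dx":-2,"dy":40,"dz":2,"spin":2.9}]'
python3 - <<'E'
from h import *
plan(.5702,.1189,.037,-2.3)
p,d=r.capture("wrist");cv2.imwrite("pics/w6.png",p)
c=cal("wrist")
print(proj([[.5723,.1467,.062],[.57,.0908,.062]],c))
E
```

```text
t: 7.58
ee_pos: [0.5667, 0.1181, 0.1135]
tcp_rot: [[-0.035, -0.005, 0.999], [-0.999, -0.002, -0.035], [0.002, -1.0, -0.005]]
wrist_force: [-0.0, -0.5, 0.8]
grip_width: 0.0426
t 7.58 pos [0.5667 0.1181 0.1135] yaw -2.0 q [ 13.  34. -37. 105.  27.  50. -39.] F [-0.  -0.5  0.8] w 0.0426
dx -1.1 dy 76.4 dz 3.8 spin 0.04  rows>=1.8
[[258.36605109 176.81055464]
 [257.36567194 247.46146432]]
```

View pics/w6.png

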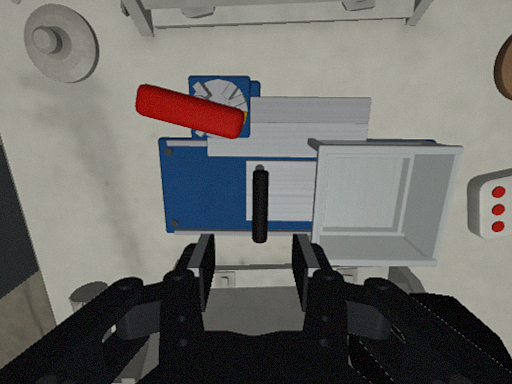

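```bash
python3 -m handwheel '[{"claw":0,"dx":-1,"dy":25,"dz":3,"spin":0},{"claw":0,"dx":-1,"dy":50,"dz":3,"spin":0},{"claw":0,"dx":-1,"dy":73,"dz":3,"spin":0},{"claw":0,"dx":-1,"dy":75,"dz":3,"spin":0},{"claw":1,"dx":-1,"dy":75,"dz":3,"spin":0},{"claw":1,"dx":-1,"dy":75,"dz":3,"spin":0},{"claw":1,"dx":-1,"dy":75,"dz":3,"spin":0},{"claw":1,"dx":-1,"dy":75,"dz":3,"spin":0}]' 40
python3 - <<'E'
from h import *
a=np.radians(-2.3); x,y,z=r.sense()["ee_pos"]
plan(x-.122*np.cos(a),y-.122*np.sin(a),.038,-2.3)
E
```

```text
t: 8.3
ee_pos: [0.5717, 0.1204, 0.0432]
tcp_rot: [[-0.034, 0.001, 0.999], [-0.999, 0.0, -0.034], [-0.0, -1.0, 0.001]]
wrist_force: [-4.1, 0.5, 5.2]
grip_width: 0.0106
t 8.3 pos [0.5717 0.1204 0.0432] yaw -2.0 q [ 10.  40. -33. 106.  31.  43. -43.] F [-4.1  0.5  5.2] w 0.0106
dx -0.7 dy 5.1 dz -122.0 spin 0.06  rows>=2.9
```

```bash
python3 -m handwheel '[{"claw":1,"dx":0,"dy":1,"dz":-15,"spin":0},{"claw":1,"dx":0,"dy":1,"dz":-35,"spin":0},{"claw":1,"dx":0,"dy":1,"dz":-55,"spin":0},{"claw":1,"dx":0,"dy":1,"dz":-75,"spin":0},{"claw":1,"dx":0,"dy":1,"dz":-95,"spin":0},{"claw":1,"dx":0,"dy":1,"dz":-110,"spin":0},{"claw":1,"dx":0,"dy":1,"dz":-120,"spin":0},{"claw":1,"dx":0,"dy":1,"dz":-122,"spin":0}]'
python3 - <<'E'
from h import *
plan(.4498,.1229,.04,-2.3)
E
```

```text
t: 8.97
ee_pos: [0.4517, 0.1255, 0.0431]
tcp_rot: [[-0.033, 0.007, 0.999], [-0.999, 0.002, -0.033], [-0.002, -1.0, 0.007]]
wrist_force: [3.6, 1.9, 4.8]
grip_width: 0.0105
t 8.97 pos [0.4517 0.1255 0.0431] yaw -1.9 q [  9.  32. -34. 122.  32.  34. -50.] F [3.6 1.9 4.8] w 0.0105
dx 2.7 dy 3.1 dz -1.9 spin 0.07  rows>=0.1
```

```bash
python3 -m handwheel '[{"claw":1,"dx":0,"dy":0,"dz":-2,"spin":0},{"claw":1,"dx":0,"dy":0,"dz":-2,"spin":0}]'; python3 -m handwheel '[{"claw":1,"dx":0,"dy":0,"dz":1,"spin":0},{"claw":0,"dx":0,"dy":0,"dz":1,"spin":0},{"claw":0,"dx":0,"dy":0,"dz":1,"spin":0},{"claw":0,"dx":0,"dy":0,"dz":1,"spin":0}]'; python3 -m handwheel '[{"claw":0,"dx":0,"dy":-30,"dz":0,"spin":0},{"claw":0,"dx":0,"dy":-70,"dz":0,"spin":0},{"claw":0,"dx":0,"dy":-110,"dz":0,"spin":0},{"claw":-1,"dx":0,"dy":-150,"dz":0,"spin":0},{"claw":-1,"dx":0,"dy":-190,"dz":0,"spin":0},{"claw":-1,"dx":0,"dy":-200,"dz":0,"spin":0}]'
python3 - <<'E'
from h import *
plan(.42,0,.27,-2.3)
p,d=r.capture("wrist");cv2.imwrite("pics/w7.png",p)
K,R,t=cal("wrist"); np.savez("w7c.npz",K=K,R=R,t=t)
E
```

```text
t: 9.13
ee_pos: [0.4518, 0.1256, 0.0431]
tcp_rot: [[-0.034, 0.009, 0.999], [-0.999, 0.003, -0.034], [-0.003, -1.0, 0.009]]
wrist_force: [4.4, 1.4, 8.2]
grip_width: 0.0104
t: 9.47
ee_pos: [0.4491, 0.1239, 0.041]
tcp_rot: [[-0.034, 0.001, 0.999], [-0.999, -0.0, -0.034], [0.0, -1.0, 0.001]]
wrist_force: [0.8, -0.8, 0.3]
grip_width: 0.0428
t: 9.97
ee_pos: [0.4513, 0.1253, 0.2461]
tcp_rot: [[-0.034, 0.009, 0.999], [-0.999, 0.001, -0.034], [-0.001, -1.0, 0.009]]
wrist_force: [0.5, 0.0, -0.5]
grip_width: 0.077
t 9.97 pos [0.4513 0.1253 0.2461] yaw -2.0 q [ 23.  14. -48. 113.  12.  57. -33.] F [ 0.5  0.  -0.5] w 0.077
dx 126.3 dy -24.3 dz -26.8 spin 0.06  rows>=3.2
```

View pics/w7.png

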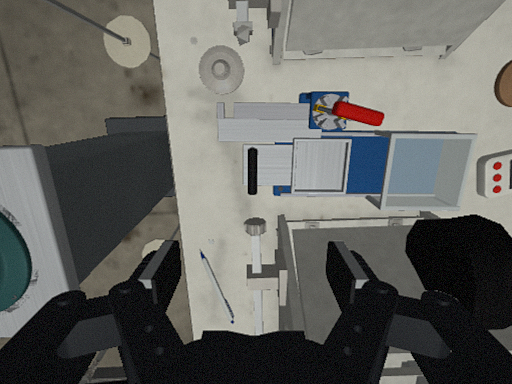

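Run:
```python
from fit import *
p=cv2.imread("pics/w7.png"); cv2.imwrite("pics/w7z.png",cv2.resize(p[90:215,210:400],None,fx=4,fy=4,interpolation=cv2.INTER_CUBIC))
f=np.load("w7c.npz"); c=(f["K"],f["R"],f["t"])
a=-.0402; Rz=np.array([[np.cos(a),-np.sin(a)],[np.sin(a),np.cos(a)]])
q=np.array([(-.087,.037),(-.013,.037),(-.013,-.037),(-.087,-.037)])@Rz.T+[.5912,.118]
pr=proj(np.c_[q,[.026]*4],c); print(((pr-[210,90])*4+1.5).round(0))
```

```text
[[334. 202.]
 [565. 203.]
 [542. 425.]
 [323. 424.]]
```

View pics/w7z.png

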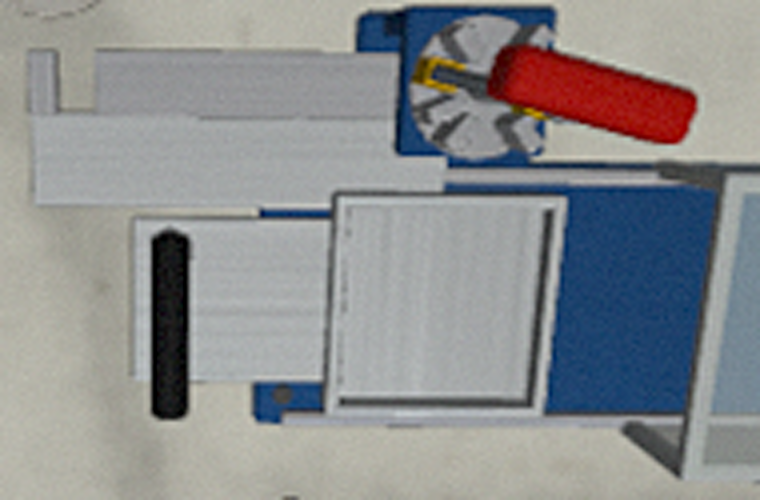

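```bash
python3 -m handwheel '[{"claw":-1,"dx":126,"dy":-24,"dz":-30,"spin":1},{"claw":-1,"dx":126,"dy":-24,"dz":-30,"spin":2},{"claw":-1,"dx":160,"dy":-24,"dz":-30,"spin":3},{"claw":-1,"dx":220,"dy":-24,"dz":-30,"spin":4},{"claw":-1,"dx":260,"dy":-24,"dz":-25,"spin":5},{"claw":-1,"dx":300,"dy":-24,"dz":-20,"spin":6},{"claw":-1,"dx":330,"dy":-24,"dz":-20,"spin":7},{"claw":-1,"dx":330,"dy":-24,"dz":-20,"spin":7}]'
python3 - <<'E'
from h import *
plan(.47,-.40,.24,-60)
c=cal("top"); d=np.load("d0.npy"); W=pts(d,c)
for lo,hi in [(.07,.3)]:
  m=(W[...,2]>lo)&(d>0)&(W[...,2]<hi)
  for x0 in np.arange(.36,.64,.02):
    s=m&(abs(W[...,0]-x0)<.01)&(W[...,1]<-.15)&(W[...,1]>-.6)
    ys=W[...,1][s]; print(round(x0,2),sorted(set((ys/.02).round().astype(int)*2)))
E
```

```text
t: 10.68
ee_pos: [0.4162, -0.206, 0.2636]
tcp_rot: [[-0.698, -0.001, 0.716], [-0.716, -0.0, -0.698], [0.001, -1.0, -0.001]]
wrist_force: [1.3, 0.6, -0.2]
grip_width: 0.0856
t 10.68 pos [ 0.4162 -0.206   0.2636] yaw -44.3 q [ 49.   9. -30. 113.   5.  59. -27.] F [ 1.3  0.6 -0.2] w 0.0856
dx 101.4 dy 23.6 dz 174.0 spin 2.62  rows>=4.9
0.36 [np.int64(-22), np.int64(-20), np.int64(-18), np.int64(-16)]
0.38 [np.int64(-22), np.int64(-20), np.int64(-18)]
0.4 [np.int64(-22), np.int64(-18)]
0.42 [np.int64(-22), np.int64(-18)]
0.44 [np.int64(-30), np.int64(-28), np.int64(-26), np.int64(-24), np.int64(-22), np.int64(-20), np.int64(-18), np.int64(-16)]
0.46 [np.int64(-30), np.int64(-28), np.int64(-26), np.int64(-24), np.int64(-22), np.int64(-20), np.int64(-18), np.int64(-16)]
0.48 [np.int64(-28), np.int64(-26), np.int64(-24), np.int64(-22), np.int64(-20), np.int64(-18), np.int64(-16)]
0.5 [np.int64(-28), np.int64(-26), np.int64(-24), np.int64(-22), np.int64(-20), np.int64(-18), np.int64(-16)]
0.52 [np.int64(-28), np.int64(-26), np.int64(-24), np.int64(-22), np.int64(-20), np.int64(-18), np.int64
[... 826 characters left out ...]
p.int64(-28), np.int64(-26), np.int64(-24), np.int64(-22), np.int64(-20), np.int64(-18)]
0.62 [np.int64(-60), np.int64(-58), np.int64(-56), np.int64(-54), np.int64(-52), np.int64(-50), np.int64(-48), np.int64(-46), np.int64(-44), np.int64(-42), np.int64(-40), np.int64(-38), np.int64(-36), np.int64(-34), np.int64(-28), np.int64(-26), np.int64(-24), np.int64(-22), np.int64(-20), np.int64(-18)]
0.64 [np.int64(-60), np.int64(-58), np.int64(-56), np.int64(-54), np.int64(-52), np.int64(-50), np.int64(-48), np.int64(-46), np.int64(-44), np.int64(-42), np.int64(-40), np.int64(-38), np.int64(-36), np.int64(-34), np.int64(-28), np.int64(-26), np.int64(-24), np.int64(-22), np.int64(-20), np.int64(-18)]
```

```bash
python3 -m handwheel '[{"claw":-1,"dx":100,"dy":24,"dz":174,"spin":1},{"claw":-1,"dx":100,"dy":24,"dz":174,"spin":2},{"claw":-1,"dx":100,"dy":24,"dz":174,"spin":3},{"claw":-1,"dx":100,"dy":24,"dz":174,"spin":4},{"claw":-1,"dx":100,"dy":24,"dz":174,"spin":5},{"claw":-1,"dx":100,"dy":24,"dz":174,"spin":5},{"claw":-1,"dx":100,"dy":24,"dz":174,"spin":5}]'
python3 - <<'E'
from h import *
p,d=r.capture("wrist");cv2.imwrite("pics/w8.png",p)
K,R,t=cal("wrist"); np.savez("w8c.npz",K=K,R=R,t=t)
for m in r.masks_of("tin","wrist"):
    mk=m["mask"].astype(np.uint8); (u,v),_=cv2.minEnclosingCircle(cv2.findNonZero(mk)); print(m["conf"],m["box"],u,v,onz(u,v,.03,(K,R,t)),onz(*m["box"][:2],.03,(K,R,t)))
plan(.488,-.437,.1,-75)
E
```

```text
t: 11.27
ee_pos: [0.4719, -0.398, 0.2376]
tcp_rot: [[-0.962, -0.004, 0.273], [-0.273, 0.002, -0.962], [0.003, -1.0, -0.003]]
wrist_force: [-0.4, 0.2, -0.0]
grip_width: 0.0855
0.61 [288.1, 162.6, 42.2, 46.1] 288.876953125 162.29843139648438 [ 0.49308717 -0.43614273  0.03      ] [ 0.49245191 -0.43532287  0.03      ]
0.57 [376.6, 170.8, 53.9, 46.9] 375.8568420410156 167.91409301757812 [ 0.51664702 -0.54412035  0.03      ] [ 0.51345715 -0.54651541  0.03      ]
t 11.37 pos [ 0.4729 -0.3952  0.2392] yaw -73.9 q [ 51.  25. -19.  95.   9.  62. -44.] F [ 0.2 -0.5 -0.3] w 0.0856
dx -3.0 dy 139.1 dz 44.6 spin 0.19  rows>=3.5
```

View pics/w8.png

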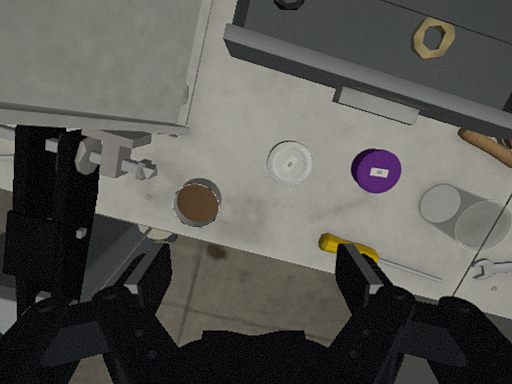

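```bash
python3 -m handwheel '[{"claw":-1,"dx":-4,"dy":40,"dz":44,"spin":0},{"claw":-1,"dx":-4,"dy":80,"dz":44,"spin":0},{"claw":-1,"dx":-4,"dy":120,"dz":44,"spin":0},{"claw":-1,"dx":-4,"dy":130,"dz":44,"spin":0},{"claw":-1,"dx":-4,"dy":130,"dz":44,"spin":0},{"claw":-1,"dx":-4,"dy":130,"dz":44,"spin":0}]'
python3 - <<'E'
from h import *
p,d=r.capture("wrist");cv2.imwrite("pics/w9.png",p)
K,R,t=cal("wrist"); np.savez("w9c.npz",K=K,R=R,t=t)
for m in r.masks_of("tin","wrist"):
    mk=m["mask"].astype(np.uint8); (u,v),_=cv2.minEnclosingCircle(cv2.findNonZero(mk)); print(m["conf"],m["box"],u,v,onz(u,v,.03,(K,R,t)),onz(*m["box"][:2],.03,(K,R,t)))
plan(.49,-.437,.011,-75)
E
```

```text
t: 11.87
ee_pos: [0.4892, -0.4361, 0.1102]
tcp_rot: [[-0.961, -0.001, 0.278], [-0.278, 0.002, -0.961], [0.001, -1.0, -0.002]]
wrist_force: [-0.8, 1.1, 0.8]
grip_width: 0.0851
0.87 [389.4, 208.4, 77.4, 68.1] 388.37841796875 205.6513671875 [ 0.51804222 -0.54760402  0.03      ] [ 0.51600809 -0.54945484  0.03      ]
0.84 [258.9, 199.6, 63.5, 71.8] 258.0 198.0 [ 0.49406317 -0.43985232  0.03      ] [ 0.49292071 -0.44097521  0.03      ]
t 11.97 pos [ 0.4907 -0.4377  0.1131] yaw -73.9 q [ 50.  36. -16.  95.  12.  50. -45.] F [0.  0.8 1.3] w 0.0854
dx 0.8 dy 102.1 dz -1.2 spin 0.18  rows>=2.4
```

View pics/w9.png

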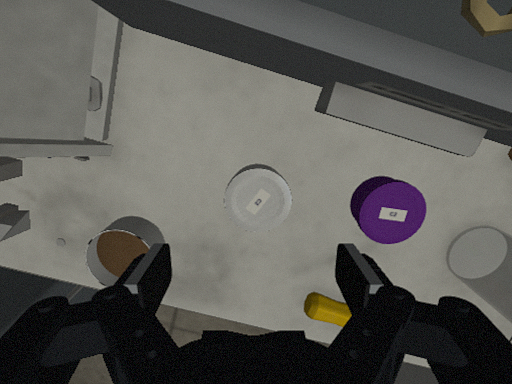

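```bash
python3 -m handwheel '[{"claw":-1,"dx":0,"dy":30,"dz":0,"spin":0},{"claw":-1,"dx":0,"dy":60,"dz":0,"spin":0},{"claw":-1,"dx":0,"dy":90,"dz":0,"spin":0},{"claw":-1,"dx":0,"dy":101,"dz":0,"spin":0},{"claw":-1,"dx":0,"dy":101,"dz":0,"spin":0}]'
python3 - <<'E'
from h import *
plan(.491,-.438,.012,-75)
p,d=r.capture("wrist");cv2.imwrite("pics/w10.png",p)
E
```

```text
t: 12.38
ee_pos: [0.4885, -0.437, 0.0087]
tcp_rot: [[-0.961, -0.002, 0.276], [-0.276, 0.002, -0.961], [0.001, -1.0, -0.002]]
wrist_force: [-0.2, 0.5, -0.2]
grip_width: 0.0854
t 12.38 pos [ 0.4885 -0.437   0.0087] yaw -74.0 q [ 49.  44. -14.  97.  15.  41. -47.] F [-0.2  0.5 -0.2] w 0.0854
dx -2.1 dy -3.3 dz 1.6 spin 0.17  rows>=0.1
```

View pics/w10.png

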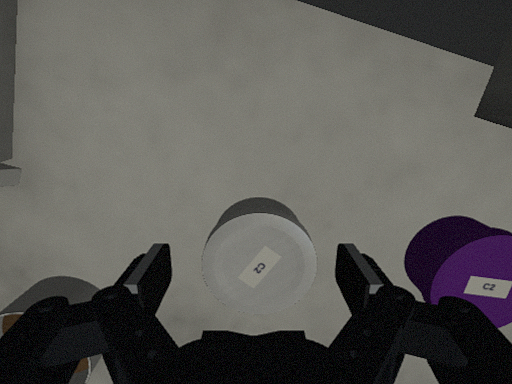

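Run:
```python
from h import *
c=cal("wrist"); e=r.sense()["ee_pos"]; print(e,proj([[e[0],e[1],.032],[e[0]+.01,e[1],.032]],c),onz(259,263,.032,c))
```

```text
[ 0.48972306 -0.43779768  0.01052256] [[254.34977952 268.66976983]
 [260.15601751 251.00964984]] [ 0.49335057 -0.43909625  0.032     ]
```

```bash
python3 -m handwheel '[{"claw":-1,"dx":-3,"dy":0,"dz":2,"spin":0},{"claw":1,"dx":-3,"dy":0,"dz":2,"spin":0},{"claw":1,"dx":-3,"dy":0,"dz":2,"spin":0},{"claw":1,"dx":-3,"dy":0,"dz":2,"spin":0},{"claw":1,"dx":-3,"dy":0,"dz":2,"spin":0},{"claw":1,"dx":-3,"dy":0,"dz":2,"spin":0},{"claw":1,"dx":-3,"dy":0,"dz":2,"spin":0}]' 30; python3 -m handwheel '[{"claw":1,"dx":0,"dy":-10,"dz":0,"spin":0},{"claw":1,"dx":0,"dy":-30,"dz":0,"spin":0},{"claw":1,"dx":0,"dy":-60,"dz":0,"spin":0},{"claw":1,"dx":0,"dy":-100,"dz":0,"spin":0},{"claw":1,"dx":0,"dy":-140,"dz":0,"spin":0},{"claw":1,"dx":0,"dy":-180,"dz":0,"spin":0},{"claw":1,"dx":0,"dy":-200,"dz":0,"spin":0},{"claw":1,"dx":0,"dy":-200,"dz":0,"spin":0}]';python3 - <<'E'
from h import *
plan(.43,-.12,.25,-30)
p,d=r.capture("wrist");cv2.imwrite("pics/w11.png",p)
E
```

```text
t: 13.02
ee_pos: [0.4936, -0.4396, 0.0117]
tcp_rot: [[-0.961, 0.002, 0.276], [-0.276, -0.002, -0.961], [-0.001, -1.0, 0.002]]
wrist_force: [-1.1, 0.2, 7.1]
grip_width: 0.0543
t: 13.68
ee_pos: [0.4952, -0.4407, 0.2172]
tcp_rot: [[-0.961, 0.009, 0.276], [-0.276, -0.008, -0.961], [-0.006, -1.0, 0.01]]
wrist_force: [1.2, -0.4, -0.7]
grip_width: 0.0545
t 13.68 pos [ 0.4952 -0.4407  0.2172] yaw -74.0 q [ 51.  30. -18.  90.  10.  61. -43.] F [ 1.2 -0.4 -0.7] w 0.0545
dx -26.1 dy -35.8 dz -325.9 spin -7.33  rows>=7.9
```

View pics/w11.png

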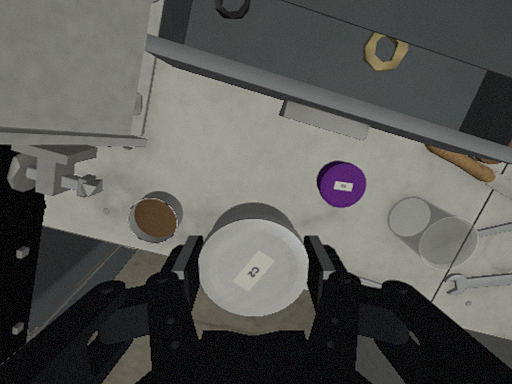

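```bash
python3 -m handwheel '[{"claw":1,"dx":15,"dy":-20,"dz":-30,"spin":-0.8},{"claw":1,"dx":20,"dy":-36,"dz":-65,"spin":-1.7},{"claw":1,"dx":20,"dy":-40,"dz":-105,"spin":-2.6},{"claw":1,"dx":15,"dy":-40,"dz":-145,"spin":-3.5},{"claw":1,"dx":5,"dy":-40,"dz":-185,"spin":-4.4},{"claw":1,"dx":-5,"dy":-40,"dz":-225,"spin":-5.3},{"claw":1,"dx":-15,"dy":-40,"dz":-260,"spin":-6.2},{"claw":1,"dx":-25,"dy":-40,"dz":-300,"spin":-7}]';python3 - <<'E'
from h import *
plan(.45,.12,.25,-2.3)
E
```

```text
t: 14.4
ee_pos: [0.4323, -0.1423, 0.2485]
tcp_rot: [[-0.527, -0.002, 0.85], [-0.85, 0.0, -0.527], [0.001, -1.0, -0.002]]
wrist_force: [0.7, -0.3, -1.2]
grip_width: 0.0546
t 14.4 pos [ 0.4323 -0.1423  0.2485] yaw -31.8 q [ 46.  10. -35. 115.   7.  57. -24.] F [ 0.7 -0.3 -1.2] w 0.0546
dx -232.3 dy -1.5 dz -123.1 spin -4.91  rows>=6.3
```

```bash
python3 -m handwheel '[{"claw":1,"dx":-35,"dy":0,"dz":-18,"spin":-0.8},{"claw":1,"dx":-70,"dy":0,"dz":-36,"spin":-1.6},{"claw":1,"dx":-105,"dy":0,"dz":-55,"spin":-2.4},{"claw":1,"dx":-140,"dy":0,"dz":-74,"spin":-3.2},{"claw":1,"dx":-175,"dy":0,"dz":-93,"spin":-4},{"claw":1,"dx":-210,"dy":0,"dz":-112,"spin":-4.9},{"claw":1,"dx":-232,"dy":0,"dz":-123,"spin":-4.9},{"claw":1,"dx":-232,"dy":0,"dz":-123,"spin":-4.9}]';python3 - <<'E'
from h import *
plan(.5415,.1215,.13,-2.3)
E
```

```text
t: 15.07
ee_pos: [0.4509, 0.124, 0.249]
tcp_rot: [[-0.036, -0.001, 0.999], [-0.999, 0.003, -0.036], [-0.003, -1.0, -0.001]]
wrist_force: [-0.0, 0.2, -1.3]
grip_width: 0.0545
t 15.07 pos [0.4509 0.124  0.249 ] yaw -2.1 q [ 24.  14. -49. 113.  12.  58. -33.] F [-0.   0.2 -1.3] w 0.0545
dx -0.4 dy 118.9 dz 90.8 spin 0.04  rows>=3.6
```

```bash
python3 -m handwheel '[{"claw":1,"dx":0,"dy":0,"dz":25,"spin":1.1},{"claw":1,"dx":0,"dy":10,"dz":50,"spin":2.2},{"claw":1,"dx":0,"dy":20,"dz":75,"spin":3.3},{"claw":1,"dx":0,"dy":30,"dz":91,"spin":4.4},{"claw":1,"dx":0,"dy":40,"dz":91,"spin":5.5},{"claw":1,"dx":0,"dy":60,"dz":91,"spin":6.6},{"claw":1,"dx":0,"dy":80,"dz":91,"spin":7.7},{"claw":1,"dx":0,"dy":100,"dz":91,"spin":8.8}]'; python3 -m handwheel '[{"claw":1,"dx":0,"dy":0,"dz":0,"spin":0.8},{"claw":1,"dx":0,"dy":0,"dz":0,"spin":0.9},{"claw":1,"dx":0,"dy":0,"dz":0,"spin":0.9}]'
python3 - <<'E'
from h import *
plan(.5415,.1215,.03,-60)
p,d=r.capture("wrist");cv2.imwrite("pics/w12.png",p); c=cal("wrist")
a=-.0402; Rz=np.array([[np.cos(a),-np.sin(a)],[np.sin(a),np.cos(a)]])
q=np.array([(-.087,.037),(-.013,.037),(-.013,-.037),(-.087,-.037)])@Rz.T+[.5912,.118]
print(proj(np.c_[q,[.026]*4],c).round(0).tolist())
p,d=r.capture("top"); cv2.imwrite("pics/t12.png",p[100:260,100:300].repeat(4,0).repeat(4,1)[:600])
E
```

```text
t: 15.73
ee_pos: [0.5423, 0.1128, 0.1474]
tcp_rot: [[-0.827, -0.002, 0.563], [-0.563, -0.001, -0.827], [0.003, -1.0, -0.001]]
wrist_force: [0.5, -0.8, -1.4]
grip_width: 0.0546
t: 15.98
ee_pos: [0.5427, 0.1135, 0.1488]
tcp_rot: [[-0.872, -0.002, 0.489], [-0.489, -0.001, -0.872], [0.002, -1.0, -0.0]]
wrist_force: [0.4, -0.1, -1.5]
grip_width: 0.0545
t 15.98 pos [0.5427 0.1135 0.1488] yaw -60.7 q [  9.  27. -30. 108.  18.  50. -91.] F [ 0.4 -0.1 -1.5] w 0.0545
dx -3.1 dy 118.8 dz -7.5 spin -0.12  rows>=2.9
[[196.0, 198.0], [233.0, 133.0], [300.0, 174.0], [259.0, 234.0]]
```

View pics/w12.png

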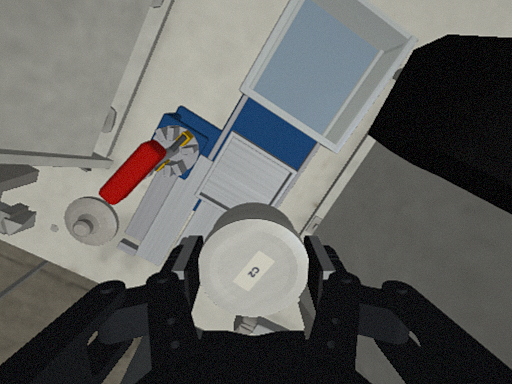

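View pics/t12.png

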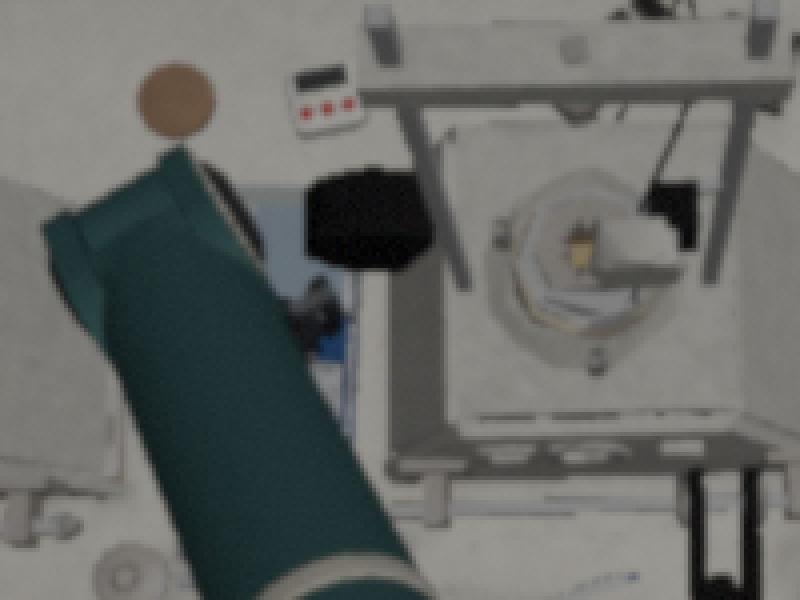

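```bash
python3 -m handwheel '[{"claw":1,"dx":-3,"dy":20,"dz":-7.5,"spin":0},{"claw":1,"dx":-3,"dy":45,"dz":-7.5,"spin":0},{"claw":1,"dx":-3,"dy":70,"dz":-7.5,"spin":0},{"claw":1,"dx":-3,"dy":80,"dz":-7.5,"spin":0},{"claw":1,"dx":-3,"dy":80,"dz":-7.5,"spin":0}]'
python3 - <<'E'
from h import *
plan(.5418,.121,.03,-60)
p,d=r.capture("wrist");cv2.imwrite("pics/w13.png",p); c=cal("wrist")
a=-.0402; Rz=np.array([[np.cos(a),-np.sin(a)],[np.sin(a),np.cos(a)]])
q=np.array([(-.087,.037),(-.013,.037),(-.013,-.037),(-.087,-.037)])@Rz.T+[.5912,.118]
print(proj(np.c_[q,[.026]*4],c).round(0).tolist())
plan(.5418,.121,.03,-60)
E
```

```text
t: 16.5
ee_pos: [0.5407, 0.1215, 0.0677]
tcp_rot: [[-0.872, -0.004, 0.489], [-0.489, -0.001, -0.872], [0.004, -1.0, -0.001]]
wrist_force: [-0.3, 0.6, -1.1]
grip_width: 0.0545
t 16.5 pos [0.5407 0.1215 0.0677] yaw -60.7 q [  5.  34. -27. 110.  22.  41. -96.] F [-0.3  0.6 -1.1] w 0.0545
dx -0.8 dy 37.7 dz 1.0 spin -0.12  rows>=0.9
[[185.0, 236.0], [237.0, 149.0], [329.0, 204.0], [272.0, 283.0]]
t 16.55 pos [0.5419 0.122  0.0692] yaw -60.7 q [  5.  34. -27. 110.  22.  41. -96.] F [-0.3  1.1 -0.5] w 0.0543
dx 0.5 dy 39.2 dz 0.9 spin -0.12  rows>=0.9
```

View pics/w13.png

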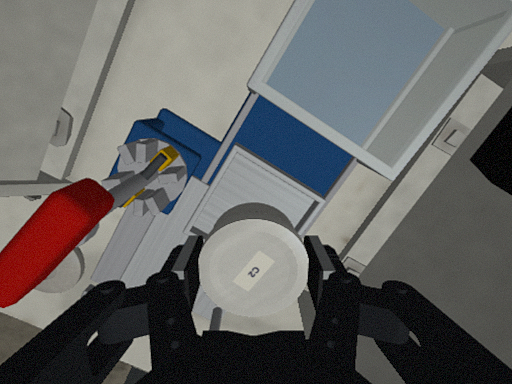

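```bash
python3 -m handwheel '[{"claw":1,"dx":0,"dy":15,"dz":1,"spin":0},{"claw":1,"dx":0,"dy":28,"dz":1,"spin":0},{"claw":1,"dx":0,"dy":34,"dz":1,"spin":0},{"claw":1,"dx":0,"dy":37,"dz":1,"spin":0},{"claw":1,"dx":0,"dy":37,"dz":1,"spin":0},{"claw":1,"dx":0,"dy":37,"dz":1,"spin":0}]'
python3 - <<'E'
from h import *
plan(.5418,.121,.03,-60)
p,d=r.capture("wrist");cv2.imwrite("pics/w14.png",p)
E
```

```text
t: 17.05
ee_pos: [0.543, 0.1216, 0.0329]
tcp_rot: [[-0.873, 0.0, 0.488], [-0.488, 0.0, -0.873], [-0.0, -1.0, 0.0]]
wrist_force: [0.1, 0.9, -1.1]
grip_width: 0.0542
t 17.05 pos [0.543  0.1216 0.0329] yaw -60.8 q [  3.  37. -25. 111.  25.  38. -98.] F [ 0.1  0.9 -1.1] w 0.0542
dx 1.3 dy 2.9 dz -0.1 spin -0.13  rows>=0.1
```

View pics/w14.png

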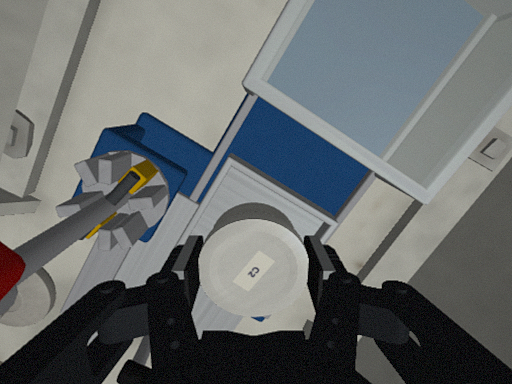

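Looks centred over the tray (far rim corners at (231,157) and (337,220)). Ease down until contact.

```bash
python3 -m handwheel '[{"claw":1,"dx":1,"dy":2,"dz":0,"spin":0},{"claw":1,"dx":1,"dy":3,"dz":0,"spin":0},{"claw":1,"dx":1,"dy":3,"dz":0,"spin":0}]'; python3 -m handwheel '[{"claw":1,"dx":0,"dy":1,"dz":0,"spin":0},{"claw":1,"dx":0,"dy":2,"dz":0,"spin":0},{"claw":1,"dx":0,"dy":2,"dz":0,"spin":0}]'
```

```text
t: 17.35
ee_pos: [0.5417, 0.1207, 0.0295]
tcp_rot: [[-0.873, -0.0, 0.488], [-0.488, -0.0, -0.873], [0.0, -1.0, 0.0]]
wrist_force: [0.3, -0.7, -1.1]
grip_width: 0.0546
t: 17.6
ee_pos: [0.542, 0.1209, 0.0277]
tcp_rot: [[-0.873, 0.0, 0.488], [-0.488, -0.0, -0.873], [-0.0, -1.0, 0.0]]
wrist_force: [-0.4, 0.1, -1.0]
grip_width: 0.0544
```

```bash
python3 -m handwheel '[{"claw":1,"dx":0,"dy":1,"dz":0,"spin":0},{"claw":1,"dx":0,"dy":1.5,"dz":0,"spin":0},{"claw":1,"dx":0,"dy":1.5,"dz":0,"spin":0}]'; python3 -m handwheel '[{"claw":1,"dx":0,"dy":1,"dz":0,"spin":0},{"claw":1,"dx":0,"dy":1.5,"dz":0,"spin":0},{"claw":1,"dx":0,"dy":1.5,"dz":0,"spin":0}]'
```

```text
t: 17.85
ee_pos: [0.5432, 0.1209, 0.0275]
tcp_rot: [[-0.873, 0.003, 0.488], [-0.488, -0.0, -0.873], [-0.002, -1.0, 0.002]]
wrist_force: [-1.1, -1.4, 10.9]
grip_width: 0.0545
t: 18.1
ee_pos: [0.5447, 0.1208, 0.0275]
tcp_rot: [[-0.873, 0.006, 0.488], [-0.488, -0.0, -0.873], [-0.005, -1.0, 0.003]]
wrist_force: [-1.9, -3.4, 18.2]
grip_width: 0.0545
```

```bash
python3 -m handwheel '[{"claw":1,"dx":0,"dy":-2,"dz":0,"spin":0},{"claw":-0.7,"dx":0,"dy":-2,"dz":0,"spin":0},{"claw":-0.7,"dx":0,"dy":-2,"dz":0,"spin":0},{"claw":-0.7,"dx":0,"dy":-2,"dz":0,"spin":0},{"claw":-0.7,"dx":0,"dy":-2,"dz":0,"spin":0}]';  python3 -m handwheel '[{"claw":-0.7,"dx":0,"dy":-10,"dz":0,"spin":0},{"claw":-0.7,"dx":0,"dy":-30,"dz":0,"spin":0},{"claw":-0.7,"dx":0,"dy":-70,"dz":0,"spin":0},{"claw":-0.7,"dx":0,"dy":-110,"dz":0,"spin":0},{"claw":-0.7,"dx":0,"dy":-130,"dz":0,"spin":0},{"claw":-0.7,"dx":0,"dy":-130,"dz":0,"spin":0}]'
python3 - <<'E'
from h import *
plan(.45,.1229,.16,-2.3)
p,d=r.capture("wrist");cv2.imwrite("pics/w15.png",p)
E
```

```text
t: 18.52
ee_pos: [0.5414, 0.1208, 0.0261]
tcp_rot: [[-0.873, -0.001, 0.488], [-0.488, -0.0, -0.873], [0.001, -1.0, -0.0]]
wrist_force: [1.2, -0.3, 0.6]
grip_width: 0.0723
t: 19.02
ee_pos: [0.5448, 0.1221, 0.1622]
tcp_rot: [[-0.873, 0.009, 0.488], [-0.488, 0.002, -0.873], [-0.009, -1.0, 0.003]]
wrist_force: [1.0, 0.3, 0.3]
grip_width: 0.0725
t 19.02 pos [0.5448 0.1221 0.1622] yaw -60.8 q [  8.  26. -31. 107.  17.  51. -92.] F [1.  0.3 0.3] w 0.0725
dx 82.4 dy 1.4 dz -47.0 spin -9.74  rows>=8.2
```

View pics/w15.png

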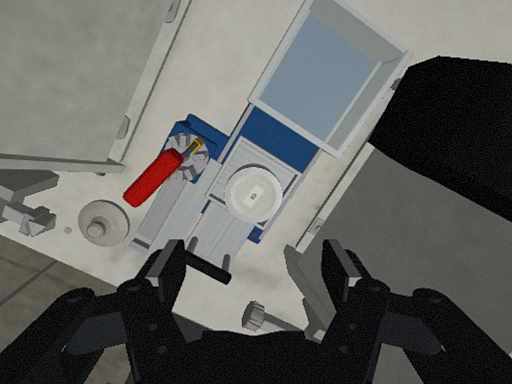

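```bash
python3 -m handwheel '[{"claw":-0.4,"dx":10,"dy":-20,"dz":-6,"spin":-1.1},{"claw":-0.2,"dx":25,"dy":-20,"dz":-12,"spin":-2.2},{"claw":0,"dx":40,"dy":-20,"dz":-20,"spin":-3.3},{"claw":0,"dx":55,"dy":-20,"dz":-30,"spin":-4.4},{"claw":0,"dx":70,"dy":-20,"dz":-40,"spin":-5.5},{"claw":0,"dx":82,"dy":-10,"dz":-47,"spin":-6.6},{"claw":0,"dx":82,"dy":0,"dz":-47,"spin":-7.7},{"claw":0,"dx":82,"dy":20,"dz":-47,"spin":-8.8}]'; python3 -m handwheel '[{"claw":0,"dx":0,"dy":20,"dz":0,"spin":-0.9},{"claw":0,"dx":0,"dy":20,"dz":0,"spin":-0.9},{"claw":0,"dx":0,"dy":20,"dz":0,"spin":-0.9}]'
python3 - <<'E'
from h import *
plan(.4500,.1235,.043,-2.3)
p,d=r.capture("wrist");cv2.imwrite("pics/w16.png",p)
c=cal("wrist"); e=r.sense()["ee_pos"]; print(proj([[.45,.1235,.062],[.45,.1515,.062],[.45,.0955,.062]],c))
E
```

```text
t: 19.73
ee_pos: [0.4469, 0.1218, 0.1366]
tcp_rot: [[-0.132, 0.001, 0.991], [-0.991, -0.001, -0.132], [0.0, -1.0, 0.002]]
wrist_force: [0.4, 0.9, 0.5]
grip_width: 0.0426
t: 19.98
ee_pos: [0.4459, 0.1216, 0.1153]
tcp_rot: [[-0.047, -0.004, 0.999], [-0.999, 0.0, -0.047], [0.0, -1.0, -0.004]]
wrist_force: [0.1, -0.4, 0.5]
grip_width: 0.0427
t 19.98 pos [0.4459 0.1216 0.1153] yaw -2.7 q [ 17.  26. -43. 120.  26.  43. -45.] F [ 0.1 -0.4  0.5] w 0.0427
dx -2.1 dy 72.3 dz 4.4 spin -0.07  rows>=1.7
[[257.16169502 211.17685479]
 [255.47235429 174.51186037]
 [258.72302084 245.06344808]]
```

View pics/w16.png

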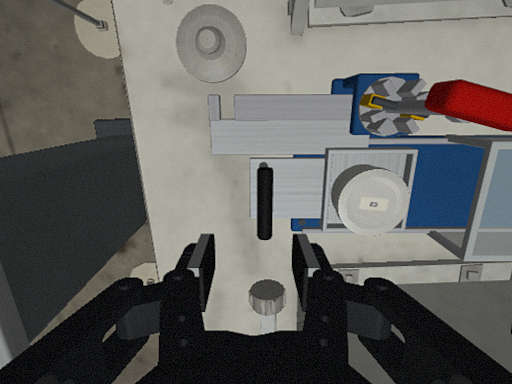

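```bash
python3 -m handwheel '[{"claw":0,"dx":-2,"dy":25,"dz":5,"spin":0},{"claw":0,"dx":-2,"dy":50,"dz":5,"spin":0},{"claw":0,"dx":-2,"dy":72,"dz":5,"spin":0},{"claw":0,"dx":-2,"dy":72,"dz":5,"spin":0},{"claw":1,"dx":-2,"dy":72,"dz":5,"spin":0},{"claw":1,"dx":-2,"dy":72,"dz":5,"spin":0},{"claw":1,"dx":-2,"dy":72,"dz":5,"spin":0},{"claw":1,"dx":-2,"dy":72,"dz":5,"spin":0}]' 40
python3 - <<'E'
from h import *
a=np.radians(-2.3); x,y,z=r.sense()["ee_pos"]
plan(x+.122*np.cos(a),y+.122*np.sin(a),z,-2.3)
E
```

```text
t: 20.7
ee_pos: [0.4538, 0.1241, 0.0463]
tcp_rot: [[-0.045, 0.003, 0.999], [-0.999, 0.001, -0.045], [-0.001, -1.0, 0.003]]
wrist_force: [-1.1, -0.0, 6.9]
grip_width: 0.01
t 20.7 pos [0.4538 0.1241 0.0463] yaw -2.6 q [ 11.  33. -37. 122.  34.  36. -52.] F [-1.1 -0.   6.9] w 0.01
dx -0.6 dy 0.4 dz 122.0 spin -0.05  rows>=2.9
```

```bash
python3 -m handwheel '[{"claw":1,"dx":0,"dy":0,"dz":8,"spin":0},{"claw":1,"dx":0,"dy":0,"dz":20,"spin":0},{"claw":1,"dx":0,"dy":0,"dz":34,"spin":0},{"claw":1,"dx":0,"dy":0,"dz":50,"spin":0},{"claw":1,"dx":0,"dy":0,"dz":66,"spin":0},{"claw":1,"dx":0,"dy":0,"dz":82,"spin":0},{"claw":1,"dx":0,"dy":0,"dz":96,"spin":0},{"claw":1,"dx":0,"dy":0,"dz":108,"spin":0}]';python3 -m handwheel '[{"claw":1,"dx":0,"dy":0,"dz":6,"spin":0},{"claw":1,"dx":0,"dy":0,"dz":11,"spin":0},{"claw":1,"dx":0,"dy":0,"dz":13,"spin":0},{"claw":1,"dx":0,"dy":0,"dz":14,"spin":0},{"claw":1,"dx":0,"dy":0,"dz":14,"spin":0}]'
```

```text
t: 21.37
ee_pos: [0.5617, 0.1195, 0.0463]
tcp_rot: [[-0.045, 0.002, 0.999], [-0.999, 0.001, -0.045], [-0.001, -1.0, 0.002]]
wrist_force: [-3.0, 1.0, 7.3]
grip_width: 0.0101
t: 21.78
ee_pos: [0.5717, 0.119, 0.0462]
tcp_rot: [[-0.044, -0.004, 0.999], [-0.999, -0.001, -0.044], [0.001, -1.0, -0.004]]
wrist_force: [-11.1, 0.1, 16.1]
grip_width: 0.0102
```

```bash
python3 -m handwheel '[{"claw":1,"dx":0,"dy":0,"dz":1,"spin":0},{"claw":1,"dx":0,"dy":0,"dz":1,"spin":0}]'; python3 -m handwheel '[{"claw":0,"dx":0,"dy":0,"dz":0,"spin":0},{"claw":0,"dx":0,"dy":0,"dz":0,"spin":0},{"claw":0,"dx":0,"dy":0,"dz":-2,"spin":0},{"claw":0,"dx":0,"dy":-30,"dz":-2,"spin":0},{"claw":0,"dx":0,"dy":-60,"dz":-2,"spin":0},{"claw":0,"dx":0,"dy":-100,"dz":-2,"spin":0},{"claw":0,"dx":0,"dy":-120,"dz":-2,"spin":0},{"claw":0,"dx":0,"dy":-120,"dz":-2,"spin":0}]'
python3 - <<'E'
from h import *
plan(.5445,.1925,.16,72.7)
p,d=r.capture("wrist");cv2.imwrite("pics/w17.png",p)
c=cal("wrist"); print(proj([[.5702+.001,.1189,.062],[.613,.1631,.06],[.6093,.0712,.06]],c))
E
```

```text
t: 21.95
ee_pos: [0.5717, 0.119, 0.0462]
tcp_rot: [[-0.044, -0.006, 0.999], [-0.999, -0.002, -0.044], [0.002, -1.0, -0.006]]
wrist_force: [-13.1, -0.8, 17.6]
grip_width: 0.0104
t: 22.62
ee_pos: [0.5763, 0.1191, 0.1697]
tcp_rot: [[-0.046, 0.009, 0.999], [-0.999, 0.001, -0.046], [-0.002, -1.0, 0.009]]
wrist_force: [1.3, 0.1, 1.0]
grip_width: 0.0428
t 22.62 pos [0.5763 0.1191 0.1697] yaw -2.6 q [ 17.  32. -42. 102.  26.  56. -39.] F [1.3 0.1 1. ] w 0.0428
dx -71.9 dy 9.5 dz -35.2 spin -12.55  rows>=10.5
[[248.08563796 192.87670397]
 [293.12120323 141.88165208]
 [289.7054792  237.29223107]]
```

View pics/w17.png

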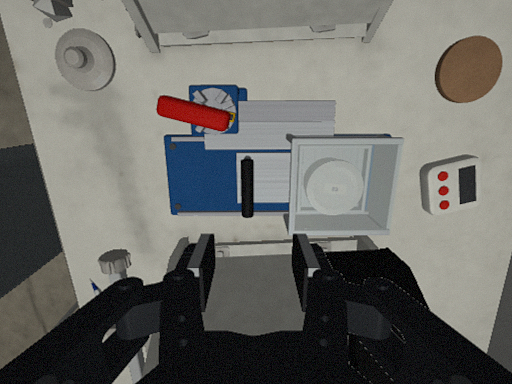

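```bash
python3 -m handwheel '[{"claw":-0.2,"dx":-10,"dy":-10,"dz":-8,"spin":-1.1},{"claw":-0.2,"dx":-20,"dy":-20,"dz":-16,"spin":-2.2},{"claw":-0.2,"dx":-30,"dy":-20,"dz":-24,"spin":-3.3},{"claw":-0.2,"dx":-45,"dy":-20,"dz":-35,"spin":-4.4},{"claw":-0.2,"dx":-60,"dy":-20,"dz":-35,"spin":-5.5},{"claw":-0.2,"dx":-72,"dy":-20,"dz":-35,"spin":-6.6},{"claw":-0.2,"dx":-72,"dy":-15,"dz":-35,"spin":-7.7},{"claw":-0.2,"dx":-72,"dy":-5,"dz":-35,"spin":-8.8}]'; python3 -m handwheel '[{"claw":-0.2,"dx":0,"dy":0,"dz":0,"spin":-1.1},{"claw":-0.2,"dx":0,"dy":0,"dz":0,"spin":-2.2},{"claw":-0.2,"dx":0,"dy":0,"dz":0,"spin":-3.3},{"claw":-0.2,"dx":0,"dy":0,"dz":0,"spin":-3.7},{"claw":-0.2,"dx":0,"dy":0,"dz":0,"spin":-3.7}]'
python3 - <<'E'
from h import *
plan(.5447,.1925,.118,72.7)
p,d=r.capture("wrist");cv2.imwrite("pics/w18.png",p); c=cal("wrist")
hsv=cv2.cvtColor(p,cv2.COLOR_BGR2HSV)
red=(((hsv[...,0]<8)|(hsv[...,0]>172))&(hsv[...,1]>140)&(hsv[...,2]>60)).astype(np.uint8)
n,l,st,ce=cv2.connectedComponentsWithStats(red); i=1+st[1:,4].argmax(); m=l==i
rr=cv2.minAreaRect(np.argwhere(m)[:,::-1].astype(np.float32)); print(rr,onz(*rr[0],.139,c))
E
```

```text
t: 23.33
ee_pos: [0.5413, 0.1926, 0.1689]
tcp_rot: [[0.773, 0.0, 0.634], [-0.634, 0.0, 0.773], [-0.0, -1.0, 0.0]]
wrist_force: [-0.4, -0.1, 0.3]
grip_width: 0.0512
t: 23.75
ee_pos: [0.5408, 0.191, 0.1677]
tcp_rot: [[0.954, -0.003, 0.301], [-0.301, -0.0, 0.954], [-0.003, -1.0, -0.001]]
wrist_force: [0.1, 0.3, -0.6]
grip_width: 0.0512
t 23.75 pos [0.5408 0.191  0.1677] yaw 72.5 q [ 20.  39. -60. 103.  38.  61.  19.] F [ 0.1  0.3 -0.6] w 0.0512
dx 3.4 dy 49.7 dz 2.6 spin -0.04  rows>=1.2
((256.4999694824219, 229.0), (63.99999237060547, 16.999996185302734), 90.0) [0.54357205 0.19328912 0.139     ]
```

View pics/w18.png

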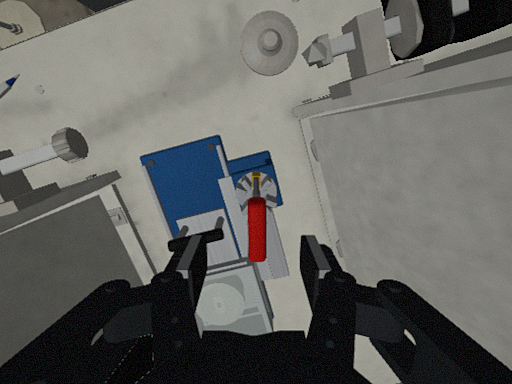

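Aligned with the parked handle (red bar at (257,230)), its bar still in the yellow notch. Descend and grip.

```bash
python3 -m handwheel '[{"claw":-0.2,"dx":3,"dy":20,"dz":2,"spin":0},{"claw":-0.2,"dx":3,"dy":40,"dz":2,"spin":0},{"claw":-0.2,"dx":3,"dy":50,"dz":2,"spin":0},{"claw":-0.2,"dx":3,"dy":50,"dz":2,"spin":0},{"claw":1,"dx":3,"dy":50,"dz":2,"spin":0},{"claw":1,"dx":3,"dy":50,"dz":2,"spin":0},{"claw":1,"dx":3,"dy":50,"dz":2,"spin":0},{"claw":1,"dx":3,"dy":50,"dz":2,"spin":0}]' 60; python3 -m handwheel '[{"claw":1,"dx":0,"dy":0,"dz":0,"spin":0},{"claw":1,"dx":0,"dy":0,"dz":0,"spin":0}]'
```

```text
t: 24.47
ee_pos: [0.5454, 0.1925, 0.1206]
tcp_rot: [[0.953, 0.001, 0.302], [-0.302, -0.001, 0.953], [0.001, -1.0, -0.0]]
wrist_force: [-2.1, -1.6, 4.5]
grip_width: 0.0112
t: 24.63
ee_pos: [0.5454, 0.1925, 0.1206]
tcp_rot: [[0.953, 0.001, 0.302], [-0.302, -0.001, 0.953], [0.001, -1.0, -0.0]]
wrist_force: [-1.9, -2.7, 7.1]
grip_width: 0.0107
```

```bash
python3 -m handwheel '[{"claw":1,"dx":0,"dy":-4,"dz":0,"spin":0},{"claw":1,"dx":0,"dy":-8,"dz":0,"spin":0},{"claw":1,"dx":0,"dy":-11,"dz":0,"spin":0},{"claw":1,"dx":0,"dy":-11,"dz":0,"spin":0}]'
```

```text
t: 24.97
ee_pos: [0.545, 0.1923, 0.1304]
tcp_rot: [[0.953, -0.0, 0.302], [-0.302, -0.0, 0.953], [-0.0, -1.0, -0.0]]
wrist_force: [2.2, 0.8, -8.5]
grip_width: 0.0109
```

```bash
python3 -m handwheel '[{"claw":1,"dx":0,"dy":0,"dz":0,"spin":1},{"claw":1,"dx":0,"dy":0,"dz":0,"spin":2},{"claw":1,"dx":0,"dy":0,"dz":0,"spin":3},{"claw":1,"dx":0,"dy":0,"dz":0,"spin":4},{"claw":1,"dx":0,"dy":0,"dz":0,"spin":5},{"claw":1,"dx":0,"dy":0,"dz":0,"spin":6},{"claw":1,"dx":0,"dy":0,"dz":0,"spin":7},{"claw":1,"dx":0,"dy":0,"dz":0,"spin":7}]'; python3 -m handwheel '[{"claw":1,"dx":0,"dy":0,"dz":0,"spin":1},{"claw":1,"dx":0,"dy":0,"dz":0,"spin":2},{"claw":1,"dx":0,"dy":0,"dz":0,"spin":3},{"claw":1,"dx":0,"dy":0,"dz":0,"spin":4},{"claw":1,"dx":0,"dy":0,"dz":0,"spin":5},{"claw":1,"dx":0,"dy":0,"dz":0,"spin":5.5},{"claw":1,"dx":0,"dy":0,"dz":0,"spin":5.5}]'
python3 - <<'E'
from h import *
plan(.5447,.1925,.105,-2.3)
p,d=r.capture("wrist");cv2.imwrite("pics/w19.png",p)
E
```

```text
t: 25.63
ee_pos: [0.5449, 0.1921, 0.1301]
tcp_rot: [[0.504, -0.0, 0.864], [-0.864, -0.001, 0.504], [0.001, -1.0, -0.001]]
wrist_force: [2.7, -0.5, -9.5]
grip_width: 0.0109
t: 26.22
ee_pos: [0.5446, 0.192, 0.13]
tcp_rot: [[-0.043, -0.001, 0.999], [-0.999, -0.001, -0.043], [0.001, -1.0, -0.001]]
wrist_force: [1.6, -2.6, -8.9]
grip_width: 0.011
t 26.22 pos [0.5446 0.192  0.13  ] yaw -2.5 q [  8.  34. -40. 105.  28.  52. -48.] F [ 1.6 -2.6 -8.9] w 0.011
dx -0.5 dy 25.0 dz 0.1 spin -0.03  rows>=0.6
```

View pics/w19.png

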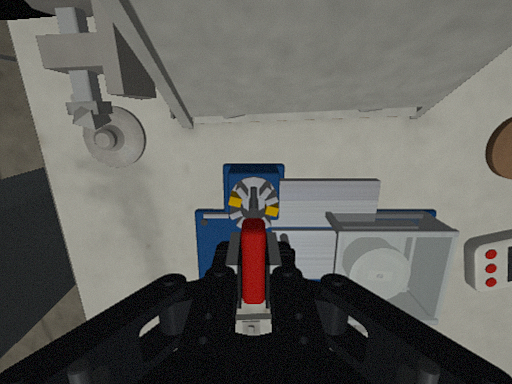

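```bash
python3 -m handwheel '[{"claw":1,"dx":0,"dy":6,"dz":0,"spin":0},{"claw":1,"dx":0,"dy":12,"dz":0,"spin":0},{"claw":1,"dx":0,"dy":18,"dz":0,"spin":0},{"claw":1,"dx":0,"dy":22,"dz":0,"spin":0},{"claw":1,"dx":0,"dy":24,"dz":0,"spin":0},{"claw":1,"dx":0,"dy":24,"dz":0,"spin":0}]'
```

```text
t: 26.77
ee_pos: [0.5449, 0.1924, 0.107]
tcp_rot: [[-0.045, -0.001, 0.999], [-0.999, -0.001, -0.045], [0.001, -1.0, -0.0]]
wrist_force: [-1.4, -4.1, 0.4]
grip_width: 0.0107
```

Pin is down (23 mm drop). Release, back off and check.

```bash
python3 -m handwheel '[{"claw":0,"dx":0,"dy":0,"dz":0,"spin":0},{"claw":0,"dx":0,"dy":0,"dz":0,"spin":0},{"claw":0,"dx":0,"dy":0,"dz":0,"spin":0},{"claw":0,"dx":0,"dy":-30,"dz":0,"spin":0},{"claw":0,"dx":0,"dy":-70,"dz":0,"spin":0},{"claw":0,"dx":0,"dy":-110,"dz":0,"spin":0},{"claw":0,"dx":0,"dy":-110,"dz":0,"spin":0},{"claw":0,"dx":0,"dy":-110,"dz":0,"spin":0}]'; python3 -m handwheel '[{"claw":0,"dx":0,"dy":-20,"dz":-60,"spin":0},{"claw":0,"dx":0,"dy":-20,"dz":-100,"spin":0},{"claw":0,"dx":0,"dy":-20,"dz":-100,"spin":0},{"claw":0,"dx":0,"dy":-20,"dz":-100,"spin":0}]'
python3 - <<'E'
from h import *
plan(.5447,.1925,.105,-2.3)
p,d=r.capture("wrist");cv2.imwrite("pics/w20.png",p);c=cal("wrist")
hsv=cv2.cvtColor(p,cv2.COLOR_BGR2HSV)
red=(((hsv[...,0]<8)|(hsv[...,0]>172))&(hsv[...,1]>140)&(hsv[...,2]>60)).astype(np.uint8)
n,l,st,ce=cv2.connectedComponentsWithStats(red); i=1+st[1:,4].argmax()
W=pts(d,c)[l==i]; W=W[W[:,2]>.05]; print("red top z",np.percentile(W[:,2],[50,90]),W.mean(0), cv2.minAreaRect(np.argwhere(l==i)[:,::-1].astype(np.float32)))
E
```

```text
t: 27.43
ee_pos: [0.5466, 0.1943, 0.2197]
tcp_rot: [[-0.044, 0.006, 0.999], [-0.999, 0.002, -0.044], [-0.003, -1.0, 0.006]]
wrist_force: [-0.9, -0.4, -0.1]
grip_width: 0.0425
t: 27.77
ee_pos: [0.4406, 0.198, 0.236]
tcp_rot: [[-0.04, -0.002, 0.999], [-0.999, -0.002, -0.04], [0.002, -1.0, -0.002]]
wrist_force: [0.7, -0.3, -1.0]
grip_width: 0.0426
t 27.77 pos [0.4406 0.198  0.236 ] yaw -2.3 q [ 14.  17. -50. 112.  16.  58. -45.] F [ 0.7 -0.3 -1. ] w 0.0426
dx 1.1 dy 130.9 dz 104.4 spin 0.00  rows>=4.0
red top z [0.13024804 0.13154806] [0.54561922 0.19400733 0.12844175] ((363.1909484863281, 191.57896423339844), (16.975215911865234, 45.5037956237793), 6.519801616668701)
```

View pics/w20.png

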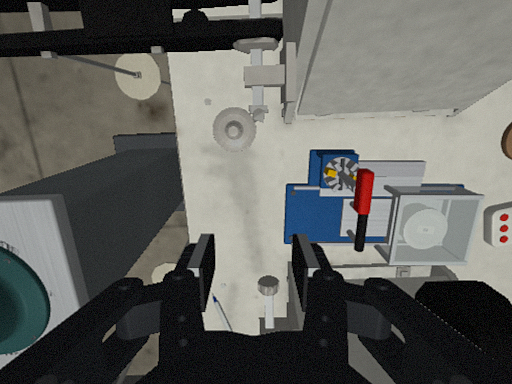

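Run:
```python
from h import *
p,d=r.capture("top");c=cal("top");cv2.imwrite("pics/tend.png",p)
for l,z in [("open_tin",.034),("loading_cap",.029)]:
    for m in r.look_for(l,"top")[:2]: print(l,m["conf"],np.round(m["box"],1),onz(*m["box"][:2],z,c))
print(r.sense()["wrist_force"])
r.close_job()
```

```text
open_tin 0.64 [326.  242.2  15.6  21.3] [ 0.40469524 -0.33914233  0.034     ]
[-0.42704665 -0.11228186  0.35433419]
the job is handed in; nothing more can be done
```

View pics/tend.png

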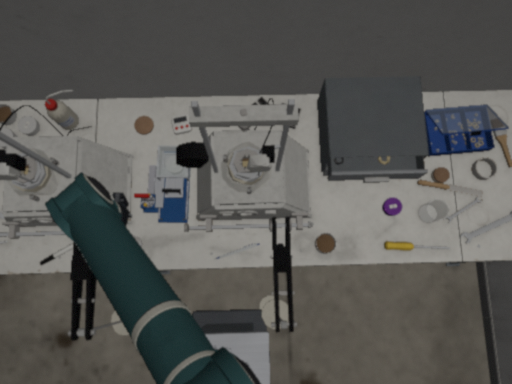

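The lidded tin is in the slide's tray under the hood, with the carriage fully home and the pin locked. I handed the job in at about 28 s of the 72 s allowed.

I parked the pin in the yellow notches, drew the carriage out 120 mm to its stop, and lowered the tin until it touched the tray floor before letting go. I then pushed the carriage home until it pressed against the stop, with the pin still parked. Last, I lifted the pin, turned it back and let it down.

- **Pin:** the top of the red handle measured 0.130–0.131 m, the locked height, and it again lies along the base's y. The handle came down about 23 mm as I lowered it.
- **Carriage and tin:** the last wrist picture shows the black handle at its home place and the tin upright under the hood. The gripper was clear of everything, with a wrist force of about 0.5 N.
- **Bystanders:** the open tin is where it started, to within about 1 mm by the detector. The purple tin looks unmoved in the last top picture.
- **Loading cap:** the detector did not report it in the last top picture because the arm hid it. The last wrist picture shows it standing on the bench beside the slide. I never touched it, but I did not measure its final position.

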